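# Stand the finished wood-burnt plaques on edge to dry

## Robot

A 7-joint arm with a two-finger parallel gripper is mounted at the origin on the work surface. World frame = base frame: x ahead of the robot, y to its left, z up, the work surface at z = 0. Lengths are in m, angles in rad, forces in N, time in s.
With the tool pointing down it reaches from about 0.425 to 1.025 m from the base axis. Payload 3.6 kg.
Tool frame: the origin (TCP) lies at the very end of the fingers, on their centre line; the grasp point (between the pads) lies 19 mm behind it (r.grip_point_offset is the distance from the TCP to the grasp point, in m); z points along the fingers, y is the line along which they close (so a half turn about z gives the same grasp; the last joint's range is limited). The gripper opens to 85 mm and grips with 20 to 120 N. Pads are 22 mm wide; open, the fingers measure 114 mm over their backs; the gripper's body (76 mm by 85 mm) begins 54 mm behind the grasp point. The pads swing forward as they close: fully open they stand 13 mm farther back than shut.
Start: joints at [1.109, 0.591, 0.048, 1.609, -0.033, 0.943, -0.034], TCP at [0.261, -0.676, 0.231] pointing down, gripper open.
Joint ranges: [-2.69, 2.69], [-0.47, 2.24], [-1.27, 1.36], [0.19, 2.51], [-1.53, 4.68], [0.08, 2.07], [-3.09, 3.09]. Speed limits (rad/s): [2.57, 2.57, 3.14, 3.14, 3.14, 3.14, 3.14].

## Interface

Orientations are given as a rotation vector (axis times angle).
In Python, from rig import r gives the robot as it stands.
- The arm moves only by the tool arm_command, never from a script. Its arguments are lists of equal length, an entry for each row: "travel": the shift along the tool's x, y, z in mm, a list of three; "rot": the turn, a rotation vector about the tool's x, y, z in degrees, a list of three; "claw": the finger opening in mm, from 0 to 85.4. In form: {"travel": [[tx, ty, tz], ...], "rot": [[ax, ay, az], ...], "claw": [claw, ...]}. A call has 1 to 8 rows; each row shifts and turns the commanded pose from where the row before left it, along the tool's axes as they then stand; what a row does not reach is not made up. A row lasts 1/8 s, in which the tool goes at most 62.5 mm and 10.7 degrees, less where a joint would pass 70% of its speed; a pose out of reach is approached as far as the arm can. A call with a gripper value outside its range is refused whole. The fingers move at their own pace and stop on an object; "force" is the grip in N (left out, the last holds). Time passes only in rows, so rows that do not move let the fingers close. It gives the time, the measured TCP pose, the force, the opening and the grip force at its end, in the units of the state.
- r.sense(): the state, without advancing time (a new reading comes with each control period).
- r.get_image(name): name is "scene" or "side" or "wrist"; returns a dict with "pixels" (480x640x3 uint8, blue, green, red), "K" (3x3 intrinsics, pixels), "R" (3x3) and "t" (3): a world point X has camera coordinates R X + t. Camera axes: x right, y down, z forward; pixel columns grow to the right and rows downward; lengths in m; the calibration is good to about 2 mm. A picture is of the moment at which its call begins. There is no depth.
- r.job_done(): hands the job in; it is judged then, once.
The state is a dict: "t": time; "q": joint angles; "dq": joint speeds; "effort": joint torques, N m; "position": TCP position; "eef_rot": TCP orientation; "wrist_force": force on the tool from outside, world axes, zero at the start; "ft_torque": the same for the moment, N m; "gripper_width": finger opening in m; "grasp_force": force on a finger pad.
Only numpy, scipy, OpenCV 4.12 (cv2) and the standard library are available. Lean on these libraries where they do the work, as an engineer would, in place of code of your own. Each camera call takes 0.05 s, during which the arm holds its last target. There are 200 camera calls.

## Task

The blower must not blow the plaques over while you handle them, so first switch it off by bringing the lever on its top fully back to its stop on the robot's side. Then take every wooden plaque lying on the cork board and stand it upright on one of its thin edges on the plywood drying tray, free-standing and not touching another plaque. When all of them stand, set the blower's lever in line with the small pointer beside it, and leave the jar, the tin and the brush where they are.

Things in the scene. Friction and masses are not known exactly. Their poses are not given: they have to be found in the camera images.
- plaque1: Finished plaque of pale wood, a plain block 76 mm long (its x), 60 mm wide (its y), 18 mm thick (its z, the face normal), 40 to 85 g, burnt line drawing on both faces; origin at the block's centre. Starts lying flat on the cork board. All plaques are alike; three or four are present.
- plaque2: Finished plaque of pale wood, a plain block 76 mm long (its x), 60 mm wide (its y), 18 mm thick (its z, the face normal), 40 to 85 g, burnt line drawing on both faces; origin at the block's centre. Starts lying flat on the cork board. All plaques are alike; three or four are present.
- plaque3: Finished plaque of pale wood, a plain block 76 mm long (its x), 60 mm wide (its y), 18 mm thick (its z, the face normal), 40 to 85 g, burnt line drawing on both faces; origin at the block's centre. Starts lying flat on the cork board. All plaques are alike; three or four are present.
- plaque4: Finished plaque of pale wood, a plain block 76 mm long (its x), 60 mm wide (its y), 18 mm thick (its z, the face normal), 40 to 85 g, burnt line drawing on both faces; origin at the block's centre. Starts lying flat on the cork board. All plaques are alike; three or four are present.
- board: Cork board fixed to the desk, 160 mm (x) by 580 mm (y), 4 mm thick, on which the plaques lie; origin at the centre of its underside, on the desk.
- tray: Flat plywood drying tray fixed to the desk, no rim, 150 mm (its x) by 460 mm (its y), top face 8 mm above its origin (centre of its underside, on the desk); a dark stripe across each end.
- blower: White bench blower fixed to the desk, 150 mm (its x) by 120 mm (its y) by 120 mm high, black grille on its -y face towards the tray, lever on its top; a grey block 60 x 44 mm and 14 mm high carries the lever's shaft. Origin at the centre of its underside.
- lever (a joint): Angle of the blower's lever about its shaft (parallel to the blower's y). 0 = off, against its stop, leaning 0.6 rad towards the blower's -x (the robot's side); grows as the knob swings over towards the blower's +x; 0.6 = straight up; 1.2 = the far stop. Stays where it is left; about 1.5 N at the knob moves it.
- lever_tip (a point): Centre of the lever's black ball knob, 26 mm diameter, on a 10 mm rod, 90 mm from the shaft's axis. Can be pinched from above across the swing plane; the rod turns freely between the pads.
- lever_hinge (a point): Point on the lever's shaft axis, in the plane in which the lever swings, 140 mm above the desk. The shaft and its boss (24 mm diameter, 50 mm long) lie along the blower's y.
- pointer (a joint): Angle of the dark steel pointer beside the lever, on the same shaft and the same scale as the lever's angle: the lever is in line with the pointer when both read the same. Nothing can push it; it stays.
- pointer_tip (a point): Outer end of the pointer, 54 mm from the shaft's axis and 20 mm to the blower's +y side of the lever's plane.
- jar: Bystander: amber glass jar, 60 mm diameter, 90 mm high, standing right of the tray; origin at the centre of its underside.
- tin: Bystander: flat aluminium tin, 66 mm diameter, 30 mm high, beyond the tray; origin at the centre of its underside.
- brush: Bystander: brush 170 mm long lying beyond the tray; origin at its middle underneath.

How it is judged:
By the outcome, as a careful person would: the job done as asked, in the order asked, and still so for the second after the job is handed in, with the robot touching nothing.
Of plaque1, plaque2, plaque3, plaque4 only 3 to 4 are there at a start; the rules pass over those that are not, and their reading is None.
At some moment in a run one of plaque1, plaque2, plaque3, plaque4 may be knocked a few centimetres aside while the robot is not near it.
Once in a run the grip may slacken for a moment while it holds something.
It also fails if it takes over 210 s, if anything falls off the work surface, if the arm or the gripper's body presses on something with over 40 N, if the wrist force passes 120 N, or if a joint passes its speed limit or range.

## Working session

There is one attempt and no reset: what is moved stays moved. The work goes in short steps, Python scripts to look and compute and a tool call to move; the robot and the scene stay as the last step left them, time stands still between calls to the robot, and variables do not carry over. Pictures are saved under pics/ and viewed, at most 14 in all, crops included, and the job is handed in when it is done.

Besides the shell and the picture viewer there is one more tool, called after ">>>" as name(argument=value, ...) on one line, values as JSON. arm_command: Moves the arm, as the interface text tells. Its arguments: {"type":"object","properties":{"travel":{"type":"array"},"rot":{"type":"array"},"claw":{"type":"array"},"force":{"type":"number"}},"required":["travel","rot","claw"]}

```bash
ls; mkdir -p pics
python3 - <<'E'
from rig import r
import cv2,numpy as np
np.set_printoptions(precision=4,suppress=True)
s=r.sense();print(s['t'],s['position'],s['eef_rot'],s['gripper_width'])
for n in("scene","side"):
    d=r.get_image(n);cv2.imwrite(f"pics/{n}0.png",d["pixels"]);print(n,d["K"],d["R"],d["t"])
E
```

```text
pics
0.0 [ 0.2611 -0.6755  0.2301] [-3.0862 -0.5758  0.0008] 0.08532235964773391
scene [[623.9048   0.     319.7789]
 [  0.     623.9048 233.3943]
 [  0.       0.       1.    ]] [[-0.7751  0.6318  0.0054]
 [ 0.5126  0.6339 -0.5792]
 [-0.3694 -0.4461 -0.8152]] [ 0.5007 -0.2159  1.9054]
side [[569.1888   0.     322.5965]
 [  0.     569.1888 245.8233]
 [  0.       0.       1.    ]] [[-0.9805 -0.1965 -0.0043]
 [-0.1315  0.6723 -0.7285]
 [ 0.146  -0.7137 -0.685 ]] [0.5874 0.2349 1.2349]
```

View pics/scene0.png

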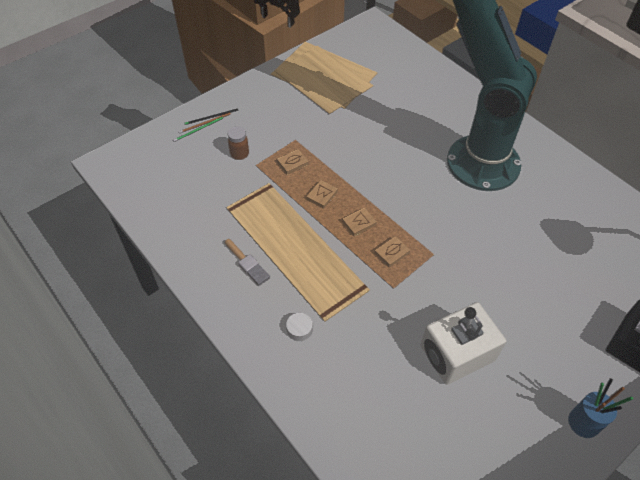

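View pics/side0.png

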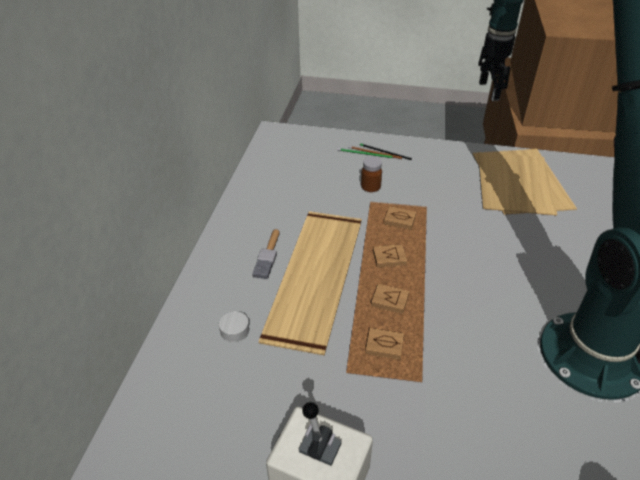

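Scene: four plaques (scene px ~(292,160), (321,193), (358,221), (392,250)), the tray centred near (298,250), and the blower near (465,340) with its knob at (470,313). In the side view the knob is at (311,410).

```bash
cat > h.py <<'E'
from rig import r
import cv2,numpy as np
from scipy.spatial.transform import Rotation as Ro
np.set_printoptions(precision=4,suppress=True)
def ray(d,p):
    v=d["R"].T@np.linalg.solve(d["K"],[p[0],p[1],1.]);return -d["R"].T@d["t"],v/np.linalg.norm(v)
def plane(d,p,z):
    c,v=ray(d,p);return c+v*(z-c[2])/v[2]
def tri(d1,p1,d2,p2):
    c1,v1=ray(d1,p1);c2,v2=ray(d2,p2)
    s=np.linalg.lstsq(np.c_[v1,-v2],c2-c1,rcond=None)[0]
    a=c1+s[0]*v1;b=c2+s[1]*v2;return (a+b)/2,np.linalg.norm(a-b)
def proj(d,X):
    q=d["K"]@(d["R"]@np.asarray(X,float)+d["t"]);return q[:2]/q[2]
def pose():
    s=r.sense();return np.array(s["position"]),Ro.from_rotvec(s["eef_rot"])
def delta(P,Rt=None):
    "travel (mm) in tool axes and rotvec (deg)"
    p,R=pose();print("travel",np.round(R.inv().apply(np.array(P)-p)*1e3,1), "rot",np.round(np.degrees((R.inv()*Rt).as_rotvec()),1) if Rt is not None else "")
def down(yaw): # tool down; closing line (tool y) at world angle yaw
    y=np.array([np.cos(yaw),np.sin(yaw),0]);z=np.array([0,0,-1.]);return Ro.from_matrix(np.c_[np.cross(y,z),y,z])
E
python3 - <<'E'
from h import *
a=r.get_image("scene");b=r.get_image("side")
for n,p in dict(p1=(292,160),p2=(321,193),p3=(358,221),p4=(392,250)).items(): print(n,plane(a,p,.022))
for n,p in dict(p1=(401,217),p2=(390,255),p3=(390,297),p4=(385,342)).items(): print(n,plane(b,p,.022))
print("tray",[plane(a,p,.008) for p in((228,208),(270,186),(367,289),(324,317))])
print("tray side",[plane(b,p,.008) for p in((307,213),(361,219),(325,352),(261,343))])
print("board",[plane(a,p,.004) for p in((257,164),(296,141),(433,254),(394,286))])
print("knob",tri(a,(470,313),b,(310.5,410)))
print("blower top",[plane(a,p,.12) for p in((425,330),(478,305),(505,338),(449,368))])
p,R=pose();print(R.as_matrix())
w=r.get_image("wrist");print(w["K"],R.as_matrix().T@w["R"].T, R.inv().apply(-w["R"].T@w["t"]-p))
g=np.hstack([cv2.resize(a["pixels"][290:390,410:520],None,fx=3.6,fy=3.6,interpolation=2),cv2.resize(b["pixels"][370:470,260:370],None,fx=3.6,fy=3.6,interpolation=2)])
cv2.imwrite("pics/lev.png",g)
E
```

```text
p1 [ 0.4605 -0.3601  0.022 ]
p2 [ 0.4734 -0.2064  0.022 ]
p3 [ 0.4566 -0.0632  0.022 ]
p4 [0.4494 0.0684 0.022 ]
p1 [ 0.4536 -0.3526  0.022 ]
p2 [ 0.4662 -0.2     0.022 ]
p3 [ 0.4505 -0.0597  0.022 ]
p4 [0.4466 0.072  0.022 ]
tray [array([ 0.7085, -0.3398,  0.008 ]), array([ 0.5662, -0.33  ,  0.008 ]), array([0.5771, 0.1114, 0.008 ]), array([0.7169, 0.1039, 0.008 ])]
tray side [array([ 0.7104, -0.3366,  0.008 ]), array([ 0.5602, -0.34  ,  0.008 ]), array([0.5711, 0.113 , 0.008 ]), array([0.7137, 0.1165, 0.008 ])]
board [array([ 0.5435, -0.4271,  0.004 ]), array([ 0.3927, -0.4284,  0.004 ]), array([0.3615, 0.1409, 0.004 ]), array([0.5138, 0.1478, 0.004 ])]
knob (array([0.5406, 0.3829, 0.2277]), np.float64(0.0003068807704706703))
blower top [array([0.595 , 0.3219, 0.12  ]), array([0.4506, 0.3545, 0.12  ]), array([0.4664, 0.4523, 0.12  ]), array([0.6196, 0.4224, 0.12  ])]
[[ 0.9327  0.3605 -0.0006]
 [ 0.3605 -0.9327  0.0013]
 [-0.0001 -0.0014 -1.    ]]
[[390.077    0.     323.145 ]
 [  0.     390.077  243.8947]
 [  0.       0.       1.    ]] [[ 0.0011 -0.959  -0.2834]
 [ 1.      0.0007  0.0013]
 [-0.001  -0.2834  0.959 ]] [ 0.0728 -0.0002 -0.1426]
```

View pics/lev.png

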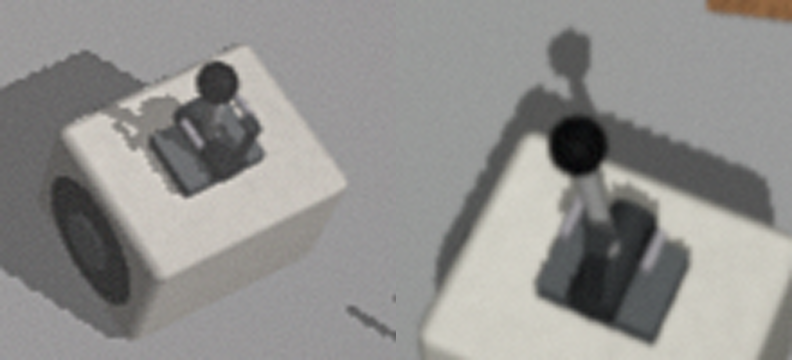

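>>> arm_command(travel=[[0,0,-57],[0,0,-57],[0,0,-57],[49,-32,0],[49,-32,0],[49,-32,0],[49,-32,0],[49,-32,0]], rot=[[0,0,0],[0,0,0],[0,0,0],[0,0,0],[0,0,0],[0,0,0],[0,0,0],[0,0,0]], claw=[60,60,60,60,60,60,60,60])

```text
t: 1.25
position: [0.433, -0.4369, 0.4024]
eef_rot: [3.088, 0.576, 0.0]
wrist_force: [1.2, -0.7, -0.8]
gripper_width: 0.06
grasp_force: 0.0
```

>>> arm_command(travel=[[49,-32,0],[49,-32,0],[49,-32,0],[49,-32,0],[49,-32,0],[14,-56,0],[14,-56,0],[14,-56,0]], rot=[[0,0,0],[0,0,0],[0,0,0],[0,0,0],[0,0,0],[0,0,0],[0,0,0],[0,0,0]], claw=[60,60,60,60,60,60,60,60])

```text
t: 2.25
position: [0.5812, -0.0274, 0.4022]
eef_rot: [3.088, 0.576, -0.0]
wrist_force: [0.8, 1.4, 0.4]
gripper_width: 0.0602
grasp_force: 0.0
```

>>> arm_command(travel=[[14,-56,0],[14,-56,0],[14,-56,0],[14,-56,0],[14,-56,0],[14,-56,0],[14,-56,0],[0,0,0]], rot=[[0,0,0],[0,0,0],[0,0,0],[0,0,0],[0,0,0],[0,0,0],[0,0,0],[0,0,8]], claw=[60,60,60,60,60,60,60,60])

```text
t: 3.25
position: [0.5283, 0.3785, 0.4019]
eef_rot: [-3.116, -0.368, 0.003]
wrist_force: [-0.3, -0.9, -0.8]
gripper_width: 0.06
grasp_force: 0.0
```

>>> arm_command(travel=[[0,0,0],[0,0,0],[0,0,0],[0,0,0],[0,0,0]], rot=[[0,0,8],[0,0,8],[0,0,9],[0,0,0],[0,0,0]], claw=[60,60,60,60,60])

```text
t: 3.88
position: [0.5316, 0.3717, 0.4022]
eef_rot: [3.125, -0.321, -0.0]
wrist_force: [-0.1, 0.5, -0.4]
gripper_width: 0.06
grasp_force: 0.0
```

Run:
```python
from h import *
delta((.53,.38,.4),down(np.radians(-102)))
w=r.get_image("wrist");cv2.imwrite("pics/w1.png",w["pixels"])
a=r.get_image("scene");cv2.imwrite("pics/scene1.png",a["pixels"])
```

```text
travel [-3.3 -7.8  2.2] rot [0.  0.  0.3]
```

View pics/w1.png

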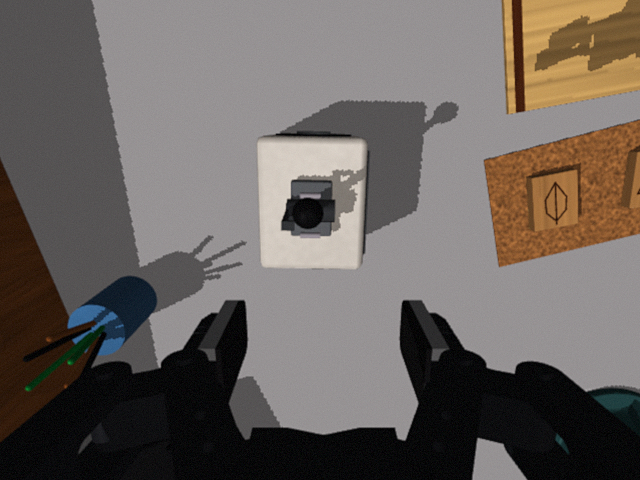

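Wrist view: the blower top spans (258,137)–(366,268), and the knob is at (307,213), with a shape sticking out left at (288,217) that is probably the pointer. I'll enlarge it.

Run:
```python
from h import *
w=r.get_image("wrist");a=r.get_image("scene");b=r.get_image("side")
print([plane(w,p,.12) for p in((258,137),(366,137),(361,268),(261,268))])
print("blk",[plane(w,p,.134) for p in((292,181),(332,181),(331,236),(289,236))])
print(tri(w,(307,213),b,(310.5,410)),tri(w,(307,213),a,(470,313)))
c=w["pixels"][165:250,260:365]
c=cv2.convertScaleAbs(cv2.resize(c,None,fx=7,fy=7,interpolation=2),alpha=1.8,beta=10)
cv2.imwrite("pics/w1c.png",c)
```

```text
[array([0.6087, 0.4257, 0.12  ]), array([0.5856, 0.3146, 0.12  ]), array([0.4427, 0.3455, 0.12  ]), array([0.4663, 0.4588, 0.12  ])]
blk [array([0.5581, 0.3996, 0.134 ]), array([0.5496, 0.3586, 0.134 ]), array([0.4912, 0.3714, 0.134 ]), array([0.5005, 0.4163, 0.134 ])]
(array([0.5404, 0.3836, 0.2292]), np.float64(6.465201359033038e-05)) (array([0.5405, 0.3834, 0.2279]), np.float64(0.0009194569815894632))
```

View pics/w1c.png

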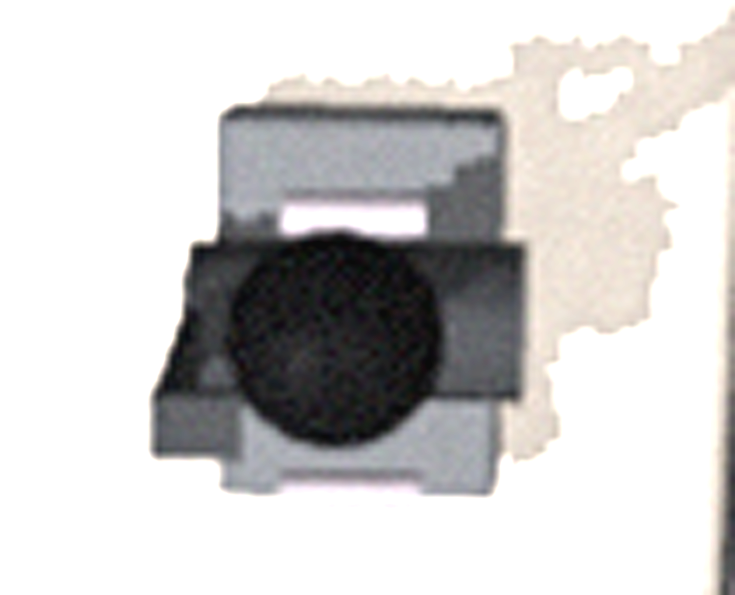

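```bash
cat >> h.py <<'E'
BX=np.array([.977,-.215,0]);BY=np.array([.215,.977,0]);H=np.array([.525,.3865,.140])
def ang(w,p,off): # angle of a point seen at pixel p in the plane y_b=off
    c,v=ray(w,p);X=c+v*((off-(c-H)@BY)/(v@BY)) ;return (X-H)@BX,X[2]-H[2]
def angr(w,p,rad,z0=.19): # angle from radius: intersect ray with cylinder of radius rad about the shaft
    c,v=ray(w,p);c=c-H;A=lambda t:np.array([(c+t*v)@BX,(c+t*v)[2]])
    from scipy.optimize import brentq
    n=-(A(0)@(A(1)-A(0)))/((A(1)-A(0))@(A(1)-A(0)))
    f=lambda t:np.hypot(*A(t))-rad
    t=brentq(f,0,n) if f(n)<0 else n
    return .6+np.arctan2(*A(t)), np.hypot(*A(t)),(c+t*v)@BY
E
python3 - <<'E'
from h import *
w=r.get_image("wrist")
print("knob",angr(w,(307.5,213),.09)); print("ptr",angr(w,(287.9,225.7),.054))
for p in((287.9,221.5),(287.9,229.5)):print(angr(w,p,.054))
delta((.5405,.3835,.212),down(np.radians(-102.4)))
E
```

```text
knob (np.float64(0.7744305652349357), np.float64(0.08999999999999961), np.float64(0.00012388518487872757))
ptr (np.float64(0.5274984351136978), np.float64(0.054000000000000006), np.float64(0.01959422249419389))
(np.float64(0.602014598924416), np.float64(0.05400000000000391), np.float64(0.019523523629815687))
(np.float64(0.45797186180832283), np.float64(0.05399999999999978), np.float64(0.01968314315279449))
travel [  6.1 -13.4 190.3] rot [0.  0.  0.6]
```

>>> arm_command(travel=[[3,-7,30],[3,-6,40],[0,0,50],[0,0,40],[0,0,30],[0,0,0],[0,0,0]], rot=[[0,0,0],[0,0,0],[0,0,0],[0,0,0],[0,0,0],[0,0,0],[0,0,0]], claw=[60,60,60,60,60,60,60])

```text
t: 5.05
position: [0.5411, 0.3839, 0.2136]
eef_rot: [-3.123, 0.324, -0.002]
wrist_force: [-0.3, 0.1, 0.3]
gripper_width: 0.0595
grasp_force: 0.0
```

Run:
```python
from h import *
delta((.5405,.3835,.212),down(np.radians(-102.4)))
```

```text
travel [-0.5  0.5  1.6] rot [-0.1 -0.1  0.5]
```

>>> arm_command(travel=[[0,0,0],[0,0,0],[0,0,0],[0,0,0],[0,0,0],[0,0,0]], rot=[[0,0,0],[0,0,0],[0,0,0],[0,0,0],[0,0,0],[0,0,0]], claw=[20,20,20,20,20,20], force=25)

```text
t: 5.8
position: [0.5412, 0.3831, 0.2139]
eef_rot: [-3.124, 0.325, -0.003]
wrist_force: [0.5, -1.9, 5.7]
gripper_width: 0.0241
grasp_force: 24.4
```

>>> arm_command(travel=[[-8,0,-1],[-8,0,0],[-13,0,1],[-13,0,3],[-12,0,5],[-12,0,6],[-4,0,3],[0,0,0]], rot=[[0,0,0],[0,0,0],[0,0,0],[0,0,0],[0,0,0],[0,0,0],[0,0,0],[0,0,0]], claw=[20,20,20,20,20,20,20,20])

```text
t: 6.8
position: [0.47, 0.3989, 0.1953]
eef_rot: [-3.124, 0.323, 0.003]
wrist_force: [-2.2, 1.8, 4.8]
gripper_width: 0.0244
grasp_force: 26.1
```

>>> arm_command(travel=[[0,0,0],[0,0,0]], rot=[[0,0,0],[0,0,0]], claw=[20,20])

```text
t: 7.05
position: [0.4704, 0.3988, 0.1955]
eef_rot: [-3.124, 0.323, 0.003]
wrist_force: [-3.9, 2.2, 5.8]
gripper_width: 0.024
grasp_force: 26.1
```

Run:
```python
from h import *
w=r.get_image("wrist");b=r.get_image("side");a=r.get_image("scene")
for n,d in(("w",w),("b",b),("a",a)):print(n,proj(d,H+BX*.09*np.sin(-.6)+[0,0,.09*np.cos(.6)]))
g=np.hstack([cv2.resize(a["pixels"][270:370,420:530],None,fx=3.6,fy=3.6),cv2.resize(b["pixels"][370:470,270:380],None,fx=3.6,fy=3.6)])
cv2.imwrite("pics/lev2.png",cv2.convertScaleAbs(g,alpha=1.7,beta=10))
```

```text
w [324.9148 328.0312]
b [350.154  430.4248]
a [493.8949 303.8268]
```

View pics/lev2.png

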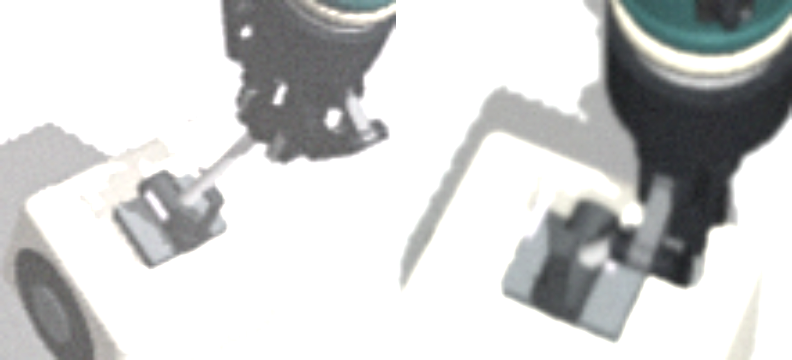

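The lever now leans to the robot's side. I'll press it a little further against the stop, then release and check.

>>> arm_command(travel=[[-3,0,1],[0,0,0],[0,0,0]], rot=[[0,0,0],[0,0,0],[0,0,0]], claw=[20,20,20])

```text
t: 7.58
position: [0.47, 0.3989, 0.1952]
eef_rot: [-3.123, 0.325, -0.003]
wrist_force: [-0.3, 0.6, 6.7]
gripper_width: 0.0241
grasp_force: 26.2
```

>>> arm_command(travel=[[0,0,0],[0,0,0],[0,0,0],[0,0,-40],[0,0,-50],[0,0,-50],[0,0,-50],[0,0,0]], rot=[[0,0,0],[0,0,0],[0,0,0],[0,0,0],[0,0,0],[0,0,0],[0,0,0],[0,0,0]], claw=[60,60,60,60,60,60,60,60])

```text
t: 8.57
position: [0.4705, 0.4001, 0.3892]
eef_rot: [-3.118, 0.324, -0.01]
wrist_force: [-0.1, 0.0, -0.8]
gripper_width: 0.06
grasp_force: 0.0
```

Run:
```python
from h import *
w=r.get_image("wrist");cv2.imwrite("pics/w2.png",w["pixels"])
print(proj(w,H+BX*.09*np.sin(-.6)+[0,0,.09*np.cos(.6)]),proj(w,H+BX*.054*np.sin(-.07)+[0,0,.054]+.02*BY))
x,y=proj(w,H).astype(int);y0=max(y-70,0);x0=x-60;print(x0,y0)
cv2.imwrite("pics/w2c.png",cv2.convertScaleAbs(cv2.resize(w["pixels"][y0:y0+120,x0:x0+130],None,fx=5,fy=5,interpolation=2),alpha=1.8,beta=10))
```

```text
[326.9709 214.642 ] [304.0229 154.9195]
267 77
```

View pics/w2c.png

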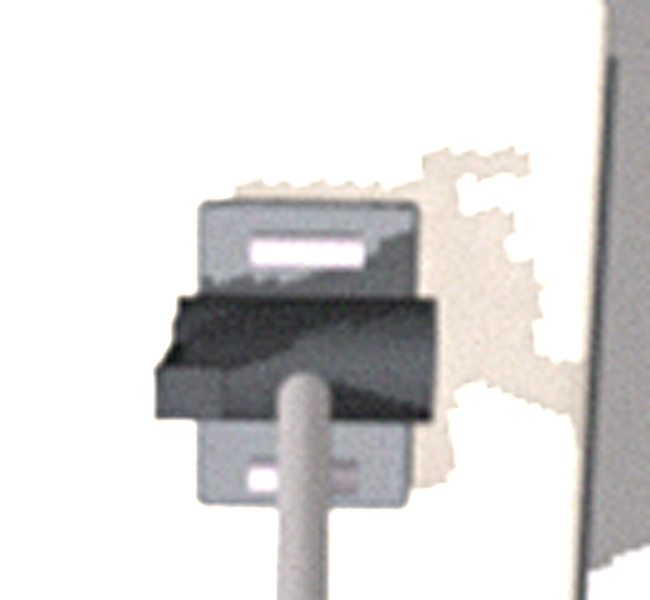

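The lever leans down the image, toward the robot. The pointer's end face is at crop (190,393), i.e. px (305,155.6), so about 0.53. I'll check the knob numerically.

Run:
```python
from h import *
w=r.get_image("wrist")
g=w["pixels"].max(2);m=((g<38)*255).astype(np.uint8);m[:175]=0;m[260:]=0;m[:,:280]=0;m[:,380:]=0
n,l,s,c=cv2.connectedComponentsWithStats(m);print(s[1:],c[1:])
i=1+np.argmax(s[1:,4]);print("lever",angr(w,c[i],.09)); print("ptr",angr(w,(305,155.6),.054),angr(w,(305,151),.054),angr(w,(305,160.5),.054))
p=(.525,.3865)
delta((.45,.06,.30),down(np.radians(-102.4)))
```

```text
[[309 199  30  31 710]] [[323.9549 214.3296]]
lever (np.float64(-0.007530356069049171), np.float64(0.09000000000006289), np.float64(0.00022382158156364525))
ptr (np.float64(0.49764376626438644), np.float64(0.054000000000000006), np.float64(0.01667060969622964)) (np.float64(0.5677990644633243), np.float64(0.05400000000000004), np.float64(0.016648261140042683)) (np.float64(0.42128992410057065), np.float64(0.0540000000000229), np.float64(0.016709077043407437))
travel [ 51.2 334.5  84.3] rot [ 0.  -0.   0.5]
```

>>> arm_command(travel=[[7,48,0],[7,48,0],[7,48,0],[8,48,20],[8,48,20],[7,48,20],[7,46,24],[0,0,0]], rot=[[0,0,0],[0,0,0],[0,0,0],[0,0,0],[0,0,0],[0,0,0],[0,0,0],[0,0,-10]], claw=[80,80,80,80,80,80,80,80])

```text
t: 9.68
position: [0.4463, 0.0557, 0.2964]
eef_rot: [3.137, -0.055, -0.015]
wrist_force: [0.3, 1.3, -0.3]
gripper_width: 0.0803
grasp_force: 0.0
```

Run:
```python
from h import *
print([x for x in dir(r) if x[0]!='_'])
s=r.sense();print(s['q'],s['position'],Ro.from_rotvec(s['eef_rot']).as_matrix())
def R(q,ax): 
    M=Ro.identity();o=[]
    for a,x in zip(q,ax): M=M*Ro.from_rotvec(a*np.eye(3)[x]);o.append(M.as_matrix())
    return o
for q in(s['q'],[1.109,.591,.048,1.609,-.033,.943,-.034]):print(R(q,[2,1,2,1,2,1,2])[-1])
w=r.get_image("wrist");cv2.imwrite("pics/w3.png",w["pixels"])
```

```text
['MotionError', 'get_image', 'grip_point_offset', 'job_done', 'sense']
[-0.1212  0.1644 -0.1195  2.1218  0.0273  0.8668 -1.863 ] [0.4463 0.0557 0.2964] [[ 0.9993 -0.0353 -0.0095]
 [-0.0353 -0.9994 -0.0036]
 [-0.0093  0.004  -0.9999]]
[[ 0.0353 -0.9993 -0.0095]
 [-0.9994 -0.0353  0.0036]
 [-0.004   0.0093 -0.9999]]
[[-0.3602 -0.9329 -0.0003]
 [-0.9329  0.3602 -0.0005]
 [ 0.0006  0.0001 -1.    ]]
```

View pics/w3.png

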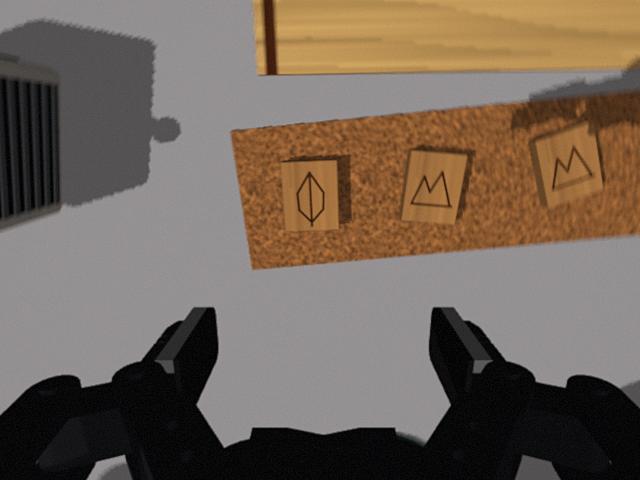

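Wrist: plaques at (312,195), (436,186) and (568,163), long side roughly along world x, on the cork board. The tray's left stripe is at x≈268.

```bash
cat >> h.py <<'E'
def plaques(w,z=.022,show=False):
    m=cv2.cvtColor(cv2.GaussianBlur(w["pixels"],(5,5),0),cv2.COLOR_BGR2HSV)
    out=[]
    k=((m[...,1]<135)&(m[...,1]>60)&(m[...,2]>105)&(m[...,0]>8)&(m[...,0]<25)).astype(np.uint8)*255
    k=cv2.morphologyEx(k,cv2.MORPH_OPEN,np.ones((7,7)))
    for c in cv2.findContours(k,0,2)[0]:
        if cv2.contourArea(c)<500: continue
        X=np.array([plane(w,p,z)[:2] for p in c[:,0].astype(float)],np.float32)*1000
        (cx,cy),(a,b),t=cv2.minAreaRect(X)
        if a<b: a,b,t=b,a,t+90
        t=(t+90)%180-90
        out.append((cx,cy,a,b,t,c[:,0].mean(0)))
    return out
E
python3 - <<'E'
from h import *
w=r.get_image("wrist");h=cv2.cvtColor(w["pixels"],cv2.COLOR_BGR2HSV)
for p in((300,180),(325,180),(420,170),(560,150),(265,220),(360,210),(500,180),(450,40)):print(p,np.median(h[p[1]-4:p[1]+5,p[0]-4:p[0]+5].reshape(-1,3),0))
for o in plaques(w):print([np.round(x,1) for x in o])
print("tray",[plane(w,p,.008) for p in((260,75),(253,0))])
E
```

```text
(300, 180) [ 15. 156. 153.]
(325, 180) [ 15. 155. 169.]
(420, 170) [ 15. 156. 159.]
(560, 150) [ 15. 156. 157.]
(265, 220) [ 13. 168. 134.]
(360, 210) [ 13. 168. 142.]
(500, 180) [ 13. 167. 145.]
(450, 40) [ 18. 139. 185.]
tray [array([0.5725, 0.1185, 0.008 ]), array([0.6399, 0.1204, 0.008 ])]
```

Run:
```python
s=open('h.py').read()
s=s.replace('cv2.GaussianBlur(w["pixels"],(5,5),0)','cv2.GaussianBlur(cv2.medianBlur(w["pixels"],5),(7,7),0).astype(np.float32)/255')
s=s.replace("k=((m[...,1]<135)&(m[...,1]>60)&(m[...,2]>105)&(m[...,0]>8)&(m[...,0]<25))","sc=m[...,0]/2-m[...,1]*25.5;k=((sc>-2.1)&(m[...,0]<33)&(m[...,1]>.58)&(m[...,2]>.4))")
s=s.replace("np.ones((7,7)))","np.ones((7,7)));k=cv2.morphologyEx(k,cv2.MORPH_CLOSE,np.ones((15,15)))")
s=s.replace("        if a<b:","        if a<40 or b<30 or a>110 or b>90: continue\n        if a<b:")
open('h.py','w').write(s)
from h import *
w=r.get_image("wrist")
for o in plaques(w):print([np.round(x,1) for x in o])
```

```text
[np.float64(447.6), np.float64(68.5), np.float64(75.5), np.float64(59.5), np.float64(-1.1), array([307.5, 194.4])]
[np.float64(450.5), np.float64(-62.8), np.float64(76.2), np.float64(62.9), np.float64(-7.1), array([439.3, 189. ])]
[np.float64(467.7), np.float64(-205.5), np.float64(76.0), np.float64(63.3), np.float64(16.6), array([571. , 167.8])]
```

>>> arm_command(travel=[[0,0,0],[0,0,0],[0,0,0],[0,0,0],[0,0,0],[0,0,0],[0,0,0],[0,0,0]], rot=[[0,0,-10.6],[0,0,-10.6],[0,0,-10.6],[0,0,-10.6],[0,0,-10.6],[0,0,-10.6],[0,0,-10.6],[0,0,-10.6]], claw=[80,80,80,80,80,80,80,80])

```text
t: 10.82
position: [0.4498, 0.0618, 0.2999]
eef_rot: [-2.348, -2.086, 0.001]
wrist_force: [0.1, -0.6, 0.8]
gripper_width: 0.0801
grasp_force: 0.0
```

>>> arm_command(travel=[[0,0,0],[0,0,0],[0,0,0],[0,0,0],[0,0,0],[0,0,0],[0,0,0],[0,0,0]], rot=[[0,0,-10.6],[0,0,-10.6],[0,0,-10.6],[0,0,-10.6],[0,0,-10.6],[0,0,-10.6],[0,0,-10.6],[0,0,-10.6]], claw=[80,80,80,80,80,80,80,80])

```text
t: 11.82
position: [0.4498, 0.0618, 0.2999]
eef_rot: [-0.328, -3.124, -0.0]
wrist_force: [0.2, 0.3, 0.3]
gripper_width: 0.0796
grasp_force: 0.0
```

>>> arm_command(travel=[[0,0,0],[-50,0,0],[-50,0,0],[-50,0,0],[-50,0,0],[0,0,0]], rot=[[0,0,-10.6],[0,0,0],[0,0,0],[0,0,0],[0,0,0],[0,0,0]], claw=[80,80,80,80,80,80])

```text
t: 12.58
position: [0.6532, 0.0554, 0.2989]
eef_rot: [0.051, 3.141, 0.002]
wrist_force: [-0.6, 0.6, 0.5]
gripper_width: 0.0802
grasp_force: 0.0
```

```bash
cat >> h.py <<'E'
import json
def log(): 
    s=r.sense();open("log","a").write(json.dumps([list(map(float,s[k])) for k in("q","position","eef_rot")])+"\n");return s
E
python3 - <<'E'
from h import *
s=log();print(s['q'],s['position'],Ro.from_rotvec(s['eef_rot']).as_matrix())
E
```

```text
[ 0.1973  0.4783 -0.5075  1.6917  0.2611  1.0388  1.1426] [0.6532 0.0554 0.2989] [[-0.9995  0.0324  0.0005]
 [ 0.0324  0.9995  0.0014]
 [-0.0004  0.0015 -1.    ]]
```

>>> arm_command(travel=[[0,0,0],[0,0,0],[0,0,0],[0,0,0],[0,0,0],[0,0,0]], rot=[[0,10,0],[0,10,0],[0,10,0],[0,10,0],[0,10,0],[0,10,0]], claw=[80,80,80,80,80,80])

```text
t: 13.32
position: [0.6413, 0.0558, 0.2919]
eef_rot: [-0.028, -2.174, -0.025]
wrist_force: [0.3, -0.0, -4.4]
gripper_width: 0.0801
grasp_force: 0.0
```

Run:
```python
from h import *
s=log();print(s['q'],s['position'],Ro.from_rotvec(s['eef_rot']).as_matrix())
```

```text
[-0.0116  0.8984 -0.1922  1.1618 -0.0564  2.0389  1.3358] [0.6413 0.0558 0.2919] [[-0.5675  0.0296 -0.8228]
 [ 0.011   0.9995  0.0284]
 [ 0.8233  0.0071 -0.5676]]
```

```bash
cat > kin.py <<'E'
from h import *
from scipy.optimize import least_squares
E=np.eye(3);B=np.c_[E[:,1],-E[:,0],E[:,2]]
def chain(q):
    M=Ro.identity();o=[]
    for i,a in enumerate(q): M=M*Ro.from_rotvec(a*(-E[2] if i%2==0 else E[1]));o.append(M.as_matrix())
    return o
def cols(q):
    o=chain(q);return np.c_[E[2],o[2][:,2],o[2][:,0],o[4][:,0],o[4][:,2],o[6][:,2],o[5][:,0]]
D=[([1.109,.591,.048,1.609,-.033,.943,-.034],[.2611,-.6755,.2301]),([-0.1212,0.1644,-0.1195,2.1218,0.0273,0.8668,-1.863],[.4463,.0557,.2964])]
D+=[tuple(json.loads(l)[:2]) for l in open("log")]
A=np.vstack([cols(q) for q,_ in D]);y=np.hstack([p for _,p in D])
P=np.linalg.lstsq(A,y,rcond=None)[0]
lo=np.array([-2.69,-.47,-1.27,.19,-1.53,.08,-3.09]);hi=np.array([2.69,2.24,1.36,2.51,4.68,2.07,3.09])
def ik(T,R,q0):
    f=lambda q:np.r_[(cols(q)@P-T)*10,(Ro.from_matrix(chain(q)[6]@B).inv()*R).as_rotvec()*2,1e-3*(q-q0)]
    s=least_squares(f,np.clip(q0,lo+.02,hi-.02),bounds=(lo+.01,hi-.01));return s.x,np.abs(s.fun[:6]).max()
E
python3 - <<'E'
from kin import *
print(P,np.abs(A@P-y).max())
q0=np.array(D[-1][0]);d=down(np.radians(90))
for X in((.45,.07),(.465,-.2),(.455,-.355)):
  for b in(0,20,25,30,35,40,45,50): # outward lean: tool x=-world x
    R=d*Ro.from_euler('y',-b,degrees=True); q,e=ik(np.array([*X,.02]),R,np.array(D[2][0]));print("pick",X,b,round(e,3),q if b in(0,35,45) else "",R.apply([0,0,1]) if b==35 else "")
for X in((.60,.05),(.64,.05),(.68,.05),(.64,-.25)):
  for b in(45,50,55,60,65,70):
    R=d*Ro.from_euler('y',b,degrees=True); q,e=ik(np.array([*X,.05]),R,q0);print("place",X,b,round(e,3),q if b in(55,) else "")
E
```

```text
[ 0.0499  0.7127 -0.0066 -0.1423  0.3497  0.3311  0.0223] 0.04846580604886691
pick (0.45, 0.07) 0 0.0 [ 0.2696  0.5527 -0.3753  2.5     1.0205  0.2277  0.5081] 
pick (0.45, 0.07) 20 0.0  
pick (0.45, 0.07) 25 0.0  
pick (0.45, 0.07) 30 0.0  
pick (0.45, 0.07) 35 0.082 [-0.3312  0.5889  0.203   2.5     3.1415  0.4975 -1.7673] [ 0.5736 -0.     -0.8192]
pick (0.45, 0.07) 40 0.204  
pick (0.45, 0.07) 45 0.325 [-0.41    0.5958  0.2932  2.5     3.1416  0.539  -1.8022] 
pick (0.45, 0.07) 50 0.443  
pick (0.465, -0.2) 0 0.0 [ 0.7117  0.5488 -0.2738  2.4399  0.7007  0.2205  1.3587] 
pick (0.465, -0.2) 20 0.0  
pick (0.465, -0.2) 25 0.0  
pick (0.465, -0.2) 30 0.0  
pick (0.465, -0.2) 35 0.0 [ 1.0729  0.9557 -1.0773  2.5     2.3867  0.796  -0.2992] [ 0.5736 -0.     -0.8192]
pick (0.465, -0.2) 40 0.0  
pick (0.465, -0.2) 45 0.05 [ 0.88    0.766  -0.5895  2.5     3.1415  0.701  -0.9943] 
pick (0.465, -0.2) 50 0.133  
pick (0.455, -0.355) 0 0.0 [ 1.006   0.6327 -0.3968  2.2675  0.7051  0.3604  1.5783] 
pick (0.455, -0.355) 20 0.0  
pick (0.455, -0.355) 25 0.0  
pick (0.455, -0.355) 30 0.0  
pick 
[... 428 characters left out ...]
.05) 65 0.0 
place (0.6, 0.05) 70 0.0 
place (0.64, 0.05) 45 0.0 
place (0.64, 0.05) 50 0.0 
place (0.64, 0.05) 55 0.0 [ 0.0132  1.0333 -0.1906  1.4951  0.0245  1.5764  1.3884]
place (0.64, 0.05) 60 0.0 
place (0.64, 0.05) 65 0.0 
place (0.64, 0.05) 70 0.0 
place (0.68, 0.05) 45 0.0 
place (0.68, 0.05) 50 0.0 
place (0.68, 0.05) 55 0.0 [ 0.0062  1.0894 -0.1876  1.3319  0.0293  1.6834  1.3915]
place (0.68, 0.05) 60 0.0 
place (0.68, 0.05) 65 0.0 
place (0.68, 0.05) 70 0.0 
place (0.64, -0.25) 45 0.0 
place (0.64, -0.25) 50 0.0 
place (0.64, -0.25) 55 0.0 [ 0.3713  1.088  -0.1847  1.3419  0.3286  1.691   1.6388]
place (0.64, -0.25) 60 0.0 
place (0.64, -0.25) 65 0.0 
place (0.64, -0.25) 70 0.0
```

>>> arm_command(travel=[[-29,0,20],[-29,0,20],[-29,0,20],[-28,0,20],[0,0,0]], rot=[[0,0,0],[0,0,0],[0,0,0],[0,0,0],[0,0,0]], claw=[80,80,80,80,80])

```text
t: 13.95
position: [0.6403, 0.0546, 0.1536]
eef_rot: [-0.033, -2.177, -0.017]
wrist_force: [-0.4, 0.5, -0.6]
gripper_width: 0.0799
grasp_force: 0.0
```

Run:
```python
from h import *
s=log();print(s['q'],s['position'],Ro.from_rotvec(s['eef_rot']).as_matrix())
```

```text
[-0.0125  1.0269 -0.186   1.2195 -0.0237  1.8542  1.3537] [0.6403 0.0546 0.1536] [[-0.5693  0.0302 -0.8216]
 [ 0.0176  0.9995  0.0245]
 [ 0.822  -0.0005 -0.5695]]
```

>>> arm_command(travel=[[0,0,0],[0,0,0],[0,0,0],[0,0,0]], rot=[[0,8,0],[0,8,0],[0,8,0],[0,0,0]], claw=[80,80,80,80])

```text
t: 14.45
position: [0.6361, 0.0475, 0.1896]
eef_rot: [-0.095, -1.992, -0.07]
wrist_force: [0.8, -0.4, 1.5]
gripper_width: 0.08
grasp_force: 0.0
```

Run:
```python
from h import *
s=log();print(s['q'],s['position'],Ro.from_rotvec(s['eef_rot']).as_matrix())
a=r.get_image("scene");b=r.get_image("side")
cv2.imwrite("pics/s3.png",np.vstack([a["pixels"][60:360,150:550],b["pixels"][150:450,180:580]]))
print("tin",plane(a,(299,325),.03),"brush",plane(a,(267,278),0.01),plane(a,(225,241),.01),"jar",plane(a,(238,131),.09))
```

```text
[-0.171   1.0763  0.2191  1.1629 -0.2633  2.0745  1.5588] [0.6361 0.0475 0.1896] [[-0.409   0.099  -0.9072]
 [ 0.0347  0.9951  0.0929]
 [ 0.9119  0.0065 -0.4104]]
tin [0.7868 0.0908 0.03  ] brush [ 0.7614 -0.0796  0.01  ] [ 0.7806 -0.2484  0.01  ] jar [ 0.5507 -0.5021  0.09  ]
```

View pics/s3.png

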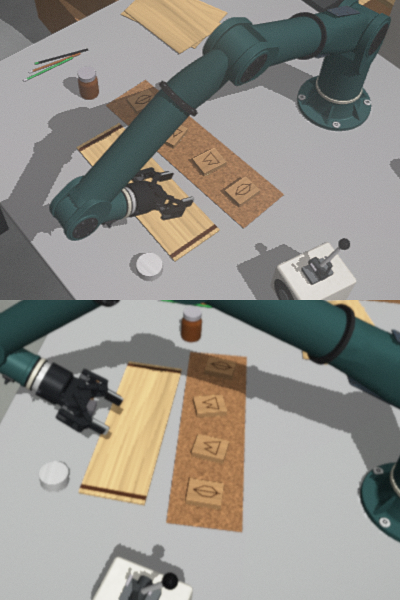

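The arm leans over the tray with the gripper pointing back at the robot, at about 66° maximum. The plaques are undisturbed. I'll refit the kinematics.

Run:
```python
from kin import *
def full(q):
    o=chain(q);return {"h":E[2],**{f"{n}{i}":o[i][:,k] for i in range(7) for k,n in enumerate("xyz")}}
for q,p in D:
    pass
import itertools
base=["h","z2","z4","z6"]
opts=["x0","x1","y1","x2","y2","x3","y3","x4","y4","x5","y5"]
res=[]
for n in(1,2,3):
  for c in itertools.combinations(opts,n):
    k=base+list(c);A=np.vstack([np.c_[tuple(full(q)[i] for i in k)] for q,_ in D]);x=np.linalg.lstsq(A,y,rcond=None)[0]
    res.append((np.abs(A@x-y).max(),n,c,x))
res.sort(key=lambda t:t[0])
for n in(1,2,3):
  for t in [t for t in res if t[1]==n][:4]:print(t)
for l in open("log"):
    q,p,e=json.loads(l);print((Ro.from_matrix(chain(q)[6]@B).inv()*Ro.from_rotvec(e)).magnitude())
```

```text
(np.float64(0.005345146695164393), 1, ('y3',), array([ 0.2913,  0.6219,  0.4608,  0.3043, -0.0443]))
(np.float64(0.005345146695164504), 1, ('y2',), array([ 0.2913,  0.6219,  0.4608,  0.3043, -0.0443]))
(np.float64(0.006775035165461185), 1, ('y1',), array([ 0.2976,  0.626 ,  0.4684,  0.3141, -0.0451]))
(np.float64(0.010757972643046121), 1, ('y5',), array([ 0.2923,  0.6195,  0.4618,  0.3021, -0.0438]))
(np.float64(0.0009262666035841638), 2, ('y1', 'y3'), array([ 0.2946,  0.6236,  0.4646,  0.3089, -0.0212, -0.024 ]))
(np.float64(0.0009262666035842193), 2, ('y1', 'y2'), array([ 0.2946,  0.6236,  0.4646,  0.3089, -0.0212, -0.024 ]))
(np.float64(0.0046003460157187925), 2, ('y3', 'x4'), array([ 0.282 ,  0.6217,  0.4555,  0.3044, -0.0436, -0.0079]))
(np.float64(0.0046003460157189036), 2, ('y2', 'x4'), array([ 0.282 ,  0.6217,  0.4555,  0.3044, -0.0436, -0.0079]))
(np.float64(0.0007860217412099801), 3, ('y1', 'y2', 'x5'), array([ 0.2945,  0.6238,  0.4648,  0.309 , -0.0211, -0.0241,  0.0003]))
(np.float64(0.0007860217412103132), 3, ('y1', 'y3', 'x5'), array([ 0.2945,  0.6238,  0.4648,  0.309 , -0.0211, -0.0241,  0.0003]))
(np.float64(0.0009218965033966631), 3, ('y1', 'y2', 'y5'), array([ 0.2946,  0.6235,  0.4646,  0.3089, -0.0212, -0.0235, -0.0005]))
(np.float64(0.0009218965033969406), 3, ('y1', 'y3', 'y4'), array([ 0.2946,  0.6235,  0.4646,  0.3089, -0.0212, -0.0235, -0.0005]))
7.357038184342708e-16
1.186353145587486e-16
2.7616052258687197e-16
2.0288293754425356e-16
```

Run:
```python
s=open('kin.py').read()
s=s.replace("o[2][:,2],o[2][:,0],o[4][:,0],o[4][:,2],o[6][:,2],o[5][:,0]]","o[2][:,2],o[4][:,2],o[6][:,2],o[1][:,1],o[2][:,1]]")
open('kin.py','w').write(s)
from kin import *
print(np.abs(A@P-y).max())
cen=np.array([0,.8,0,1.6,0,1.1,0])
def best(T,R):
    b=None
    for q7 in(-2,0,2):
      for q3 in(-.6,.5):
        q0=cen.copy();q0[0]=-np.arctan2(T[1],T[0]);q0[2]=q3;q0[6]=q7
        q,e=ik(np.array(T),R,q0)
        if e<.01:
            mg=np.minimum(q-lo,hi-q).min()
            if b is None or mg>b[0]:b=(mg,q)
    return b
for X in((.45,.07,.02),(.46,-.2,.02),(.455,-.355,.02)):
  for yaw in(90,):
    for b in(-40,-30,-20,-10,0,20,40,60):
      t=best(X,down(np.radians(yaw))*Ro.from_euler('y',b,degrees=True));print("pick",X,yaw,b,None if t is None else (round(t[0],2),t[1]))
for X in((.64,.05,.05),(.64,-.2,.05)):
  for yaw in(0,45,90,135,180,225,270,315):
    for b in(60,75,90):
      t=best(X,down(np.radians(yaw))*Ro.from_euler('y',b,degrees=True));print("place",X,yaw,b,None if t is None else (round(t[0],2),t[1]))
```

```text
0.0009262666035842193
pick (0.45, 0.07, 0.02) 90 -40 None
pick (0.45, 0.07, 0.02) 90 -30 None
pick (0.45, 0.07, 0.02) 90 -20 None
pick (0.45, 0.07, 0.02) 90 -10 (np.float64(0.1), array([ 0.4847,  0.9602, -1.1148,  2.4109,  1.642 ,  0.8786, -0.2978]))
pick (0.45, 0.07, 0.02) 90 0 (np.float64(0.21), array([ 0.3785,  0.8346, -0.8844,  2.3009,  1.2553,  0.6472,  0.0803]))
pick (0.45, 0.07, 0.02) 90 20 (np.float64(0.43), array([ 0.2691,  0.8464, -0.6794,  2.0787,  0.5564,  0.7913,  0.7786]))
pick (0.45, 0.07, 0.02) 90 40 (np.float64(0.63), array([ 0.0343,  0.9043, -0.3126,  1.8757,  0.0955,  1.0778,  1.245 ]))
pick (0.45, 0.07, 0.02) 90 60 (np.float64(0.64), array([-0.0765,  1.0543, -0.1303,  1.6919, -0.0652,  1.433 ,  1.4108]))
pick (0.46, -0.2, 0.02) 90 -40 None
pick (0.46, -0.2, 0.02) 90 -30 (np.float64(0.02), array([ 1.2289,  1.0793, -1.121 ,  2.4939,  2.2774,  0.8161, -0.0394]))
pick (0.46, -0.2, 0.02) 90 -20 (np.float64(0.11), array([ 1.183 ,  1.02  , -1.1358,  2.4027,  1.9032,  0.7642,  0.2114]))
pick (0.46, -0.2, 0.02) 90 -10 (np.float64(0.2), array([ 0.9742,  0.8335, -0.8596,  2.
[... 5976 characters left out ...]
0 (np.float64(0.16), array([ 1.1119,  1.2422, -1.0084,  2.351 ,  3.0322,  0.9869,  2.6981]))
place (0.64, -0.2, 0.05) 270 75 (np.float64(0.14), array([ 0.8086,  1.1819, -0.4879,  2.3727,  3.5436,  1.4129,  2.1464]))
place (0.64, -0.2, 0.05) 270 90 (np.float64(0.01), array([0.3527, 1.3105, 0.0837, 2.3292, 3.5672, 2.06  , 1.6938]))
place (0.64, -0.2, 0.05) 315 60 (np.float64(0.13), array([ 1.3346,  1.2965, -1.0931,  1.9739, -0.1024,  0.2054,  0.1351]))
place (0.64, -0.2, 0.05) 315 75 (np.float64(0.07), array([ 1.0157,  1.1256, -0.4593,  1.9574, -1.4643,  0.9042,  1.4298]))
place (0.64, -0.2, 0.05) 315 90 (np.float64(0.13), array([ 1.0957,  1.2917, -0.537 ,  1.8947, -1.4027,  1.0625,  1.4902]))
```

>>> arm_command(travel=[[0,0,-15],[0,0,-15],[0,0,-15],[0,0,-15],[0,0,0],[0,0,0],[0,0,0],[0,0,0]], rot=[[0,-8,0],[0,-8,0],[0,-8,0],[0,-8,0],[0,-8,0],[0,-8,0],[0,-9,0],[0,-9,0]], claw=[80,80,80,80,80,80,80,80])

```text
t: 15.55
position: [0.6813, 0.0482, 0.2207]
eef_rot: [-0.146, -3.137, -0.032]
wrist_force: [-0.4, -0.1, 0.6]
gripper_width: 0.0797
grasp_force: 0.0
```

>>> arm_command(travel=[[0,0,0],[0,0,0],[0,0,0],[0,0,0],[0,0,0],[0,0,0],[0,0,0],[0,0,0]], rot=[[0,0,10.6],[0,0,10.6],[0,0,10.6],[0,0,10.6],[0,0,10.6],[0,0,10.6],[0,0,10.6],[0,0,10.6]], claw=[80,80,80,80,80,80,80,80])

```text
t: 16.55
position: [0.6806, 0.0483, 0.219]
eef_rot: [-2.216, -2.197, -0.014]
wrist_force: [0.3, -0.2, 0.1]
gripper_width: 0.08
grasp_force: 0.0
```

>>> arm_command(travel=[[0,0,0],[0,0,0],[0,0,0],[0,0,0],[0,0,0],[0,0,0],[0,0,0],[0,0,0]], rot=[[0,0,10.6],[0,0,10.6],[0,0,10.6],[0,0,10.6],[0,0,10.6],[0,0,10.6],[0,0,10.6],[0,0,10.6]], claw=[80,80,80,80,80,80,80,80])

```text
t: 17.55
position: [0.6807, 0.0482, 0.2181]
eef_rot: [-3.116, -0.127, 0.013]
wrist_force: [0.2, 0.1, 0.3]
gripper_width: 0.0801
grasp_force: 0.0
```

```bash
cat >> kin.py <<'E'
def tool(yaw,b): return down(np.radians(yaw))*Ro.from_euler('y',b,degrees=True)
E
python3 - <<'E'
from kin import *
s=log();print(s['q'],s['position'],Ro.from_rotvec(s['eef_rot']).as_matrix())
delta((.46,.07,.16),tool(-91,-30))
E
```

```text
[-0.7499  0.8124  1.079   1.7443 -0.8171  1.1171 -0.8822] [0.6807 0.0482 0.2181] [[ 0.9966  0.0815 -0.0093]
 [ 0.0817 -0.9964  0.0221]
 [-0.0075 -0.0228 -0.9997]]
travel [-217.7  -38.4   60.6] rot [  0.2 -29.5   5.9]
```

>>> arm_command(travel=[[-44,-8,0],[-44,-8,0],[-44,-8,0],[-44,-7,0],[-42,-7,0],[0,0,0],[0,0,0],[0,0,0]], rot=[[0,0,3],[0,0,3],[0,0,0],[0,0,0],[0,0,0],[0,-10,0],[0,-10,0],[0,-9.5,0]], claw=[80,80,80,80,80,80,80,80])

```text
t: 18.55
position: [0.4629, 0.0829, 0.221]
eef_rot: [-3.009, 0.016, 0.815]
wrist_force: [0.8, 0.2, -0.5]
gripper_width: 0.0802
grasp_force: 0.0
```

Run:
```python
from kin import *
s=log();print(s['q'],s['position'])
w=r.get_image("wrist");cv2.imwrite("pics/w4.png",w["pixels"])
for o in plaques(w):print([np.round(x,1) for x in o])
```

```text
[-0.8618  0.8093  1.0981  1.9174 -0.5859  1.4509 -1.0339] [0.4629 0.0829 0.221 ]
[np.float64(445.7), np.float64(68.1), np.float64(76.1), np.float64(59.8), np.float64(-0.1), array([359. , 120.2])]
[np.float64(449.2), np.float64(-60.7), np.float64(76.7), np.float64(67.2), np.float64(-7.3), array([517.2, 101.1])]
```

Run:
```python
from kin import *
delta((.457,.068,.08),tool(-91,-30));delta((.457,.068,.012),tool(-91,-30))
```

```text
travel [ 62.6  17.4 123.8] rot [-0.8  0.4  0.7]
travel [ 97.   18.6 182.5] rot [-0.8  0.4  0.7]
```

>>> arm_command(travel=[[21,6,41],[21,6,41],[21,6,42],[9,0,15],[9,0,15],[8,0,14],[0,0,0],[0,0,0]], rot=[[-0.8,0.4,0.7],[0,0,0],[0,0,0],[0,0,0],[0,0,0],[0,0,0],[0,0,0],[0,0,0]], claw=[80,80,80,80,80,80,80,80])

```text
t: 19.6
position: [0.4582, 0.063, 0.0319]
eef_rot: [-3.035, 0.036, 0.794]
wrist_force: [-0.4, 0.4, 0.4]
gripper_width: 0.0799
grasp_force: 0.0
```

Run:
```python
from kin import *
print(log()['q']);delta((.457,.068,.012),tool(-91,-30))
w=r.get_image("wrist");cv2.imwrite("pics/w5.png",w["pixels"])
```

```text
[-0.7447  1.0495  0.9142  2.0073 -0.8094  1.1698 -0.8912]
travel [ 8.6 -5.  18. ] rot [-0.1 -0.7 -0.3]
```

View pics/w5.png

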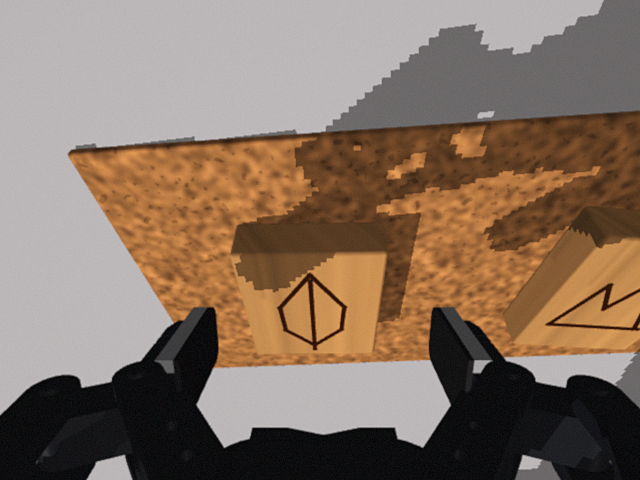

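Plaque4 lies between the fingers (fingers at x=216/430, block 245–380), slightly left of centre, which matches the −5 mm y correction.

>>> arm_command(travel=[[4,-5,9],[5,0,9],[0,0,0],[0,0,0],[0,0,0],[0,0,0],[0,0,0],[0,0,0]], rot=[[0,-0.7,0],[0,0,0],[0,0,0],[0,0,0],[0,0,0],[0,0,0],[0,0,0],[0,0,0]], claw=[80,80,80,50,50,50,50,50], force=60)

```text
t: 20.65
position: [0.4574, 0.0677, 0.0117]
eef_rot: [-3.03, 0.036, 0.813]
wrist_force: [3.1, -0.9, 5.8]
gripper_width: 0.0582
grasp_force: 64.6
```

Run:
```python
from kin import *
s=log();print(s['q'],s['wrist_force'],s['position'])
p,R=pose();print(R.as_matrix())
```

```text
[-0.7385  1.0806  0.8896  1.9998 -0.8311  1.1603 -0.89  ] [ 3.1321 -0.9221  5.7524] [0.4574 0.0677 0.0117]
[[ 0.8655 -0.0233 -0.5004]
 [-0.0211 -0.9997  0.0101]
 [-0.5005  0.0018 -0.8657]]
```

>>> arm_command(travel=[[-10,0,-17],[-20,0,-35],[-25,0,-43],[-25,0,-43],[0,0,0],[0,0,0],[0,0,0],[0,0,0]], rot=[[0,0,0],[0,0,0],[0,0,0],[0,0,0],[0,10,0],[0,10,0],[0,10,0],[0,0,0]], claw=[50,50,50,50,50,50,50,50])

```text
t: 21.65
position: [0.4514, 0.0688, 0.1708]
eef_rot: [-3.139, 0.04, 0.011]
wrist_force: [0.6, -0.2, -0.6]
gripper_width: 0.0581
grasp_force: 64.2
```

>>> arm_command(travel=[[45,20,-5],[45,20,-5],[45,20,-5],[45,20,-5],[0,0,0],[0,0,0],[0,0,0],[0,0,0]], rot=[[0,0,0],[0,0,0],[0,0,0],[0,0,0],[0,0,-10],[0,0,-10],[0,0,-10],[0,0,-10]], claw=[50,50,50,50,50,50,50,50])

```text
t: 22.65
position: [0.6353, -0.0161, 0.1903]
eef_rot: [2.961, 1.049, -0.007]
wrist_force: [-0.1, -0.1, -0.8]
gripper_width: 0.058
grasp_force: 64.3
```

>>> arm_command(travel=[[0,0,0],[0,0,0],[0,0,0],[0,0,0],[0,0,0],[0,0,0],[0,0,0],[0,0,0]], rot=[[0,0,-10],[0,0,-10],[0,0,-10],[0,0,-10],[0,0,-10],[0,5,0],[0,10,0],[0,10,0]], claw=[50,50,50,50,50,50,50,50])

```text
t: 23.65
position: [0.6359, -0.0162, 0.1914]
eef_rot: [-2.001, -1.958, -0.447]
wrist_force: [0.5, 0.1, -1.4]
gripper_width: 0.0582
grasp_force: 64.2
```

Run:
```python
from kin import *
s=log();print(s['q']);delta((.64,.075,.20),tool(0,60))
```

```text
[-0.1165  0.6108  0.4082  1.8504 -0.8097  1.0074  0.7613]
travel [86.2  2.1 31.1] rot [ 0.8 34.8 -1. ]
```

>>> arm_command(travel=[[22,1,8],[22,1,8],[22,0,8],[20,0,7],[0,0,0],[0,0,0],[0,0,0],[0,0,0]], rot=[[0,0,-1],[0.8,0,0],[0,0,0],[0,0,0],[0,9,0],[0,9,0],[0,9,0],[0,7.8,0]], claw=[50,50,50,50,50,50,50,50])

```text
t: 24.65
position: [0.6378, 0.0751, 0.1986]
eef_rot: [-1.588, -1.579, -0.907]
wrist_force: [-0.4, 0.7, -1.6]
gripper_width: 0.058
grasp_force: 64.3
```

>>> arm_command(travel=[[0,0,0],[0,0,0]], rot=[[0,0,0],[0,0,0]], claw=[50,50])

```text
t: 24.9
position: [0.6378, 0.0765, 0.1991]
eef_rot: [-1.589, -1.584, -0.904]
wrist_force: [0.2, 0.0, -0.3]
gripper_width: 0.058
grasp_force: 64.3
```

Run:
```python
from kin import *
s=log();print(s['q'],s['position'],s['wrist_force']);delta((.64,.075,.07),tool(0,60))
w=r.get_image("wrist");a=r.get_image("scene");b=r.get_image("side")
cv2.imwrite("pics/s5.png",np.hstack([cv2.resize(w["pixels"],(400,300)),cv2.resize(b["pixels"][150:390,220:540],(400,300))]))
```

```text
[ 0.1252  0.7537  0.1437  1.8524 -1.1568  1.3103  1.042 ] [0.6378 0.0765 0.1991] [ 0.1968  0.0192 -0.318 ]
travel [-112.2    3.    64. ] rot [-0.2  0.4 -0.3]
```

View pics/s5.png

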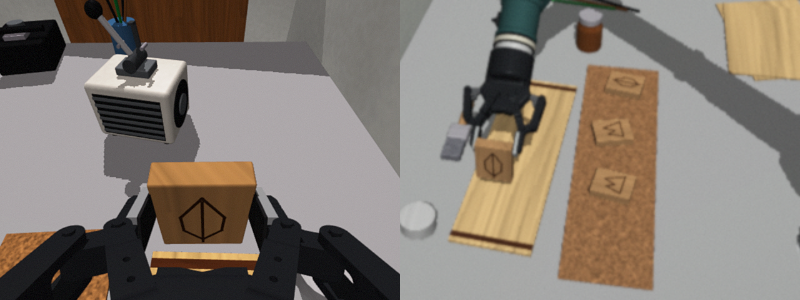

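The plaque is held upright above the tray's near end and looks square in both views. Lowering it.

>>> arm_command(travel=[[-38,1,21],[-38,1,21],[-27,1,16],[-9,0,5],[0,0,0],[0,0,0]], rot=[[0,0.4,0],[0,0,0],[0,0,0],[0,0,0],[0,0,0],[0,0,0]], claw=[50,50,50,50,50,50])

```text
t: 25.8
position: [0.6406, 0.0738, 0.0717]
eef_rot: [-1.584, -1.578, -0.912]
wrist_force: [-0.5, -0.3, -0.1]
gripper_width: 0.0583
grasp_force: 64.3
```

Run:
```python
from kin import *
s=log();print(s['position'],s['wrist_force']);delta((.64,.075,.057),tool(0,60))
```

```text
[0.6406 0.0738 0.0717] [-0.5152 -0.3434 -0.0979]
travel [-12.1  -0.5   8.4] rot [-0.1 -0.1 -0.3]
```

>>> arm_command(travel=[[-5,0,3],[-4,0,2.5],[-2,0,1],[0,0,0],[0,0,0]], rot=[[0,0,0],[0,0,0],[0,0,0],[0,0,0],[0,0,0]], claw=[50,50,50,50,50])

```text
t: 26.42
position: [0.6396, 0.0738, 0.0573]
eef_rot: [-1.585, -1.576, -0.91]
wrist_force: [-0.1, 1.4, -0.3]
gripper_width: 0.058
grasp_force: 64.3
```

>>> arm_command(travel=[[-0.9,0,0.5],[0,0,0],[0,0,0]], rot=[[0,0,0],[0,0,0],[0,0,0]], claw=[50,50,50])

```text
t: 26.8
position: [0.6396, 0.0741, 0.0572]
eef_rot: [-1.584, -1.575, -0.911]
wrist_force: [-2.2, -0.4, 5.7]
gripper_width: 0.0579
grasp_force: 64.6
```

>>> arm_command(travel=[[-0.9,0,0.5],[0,0,0],[0,0,0]], rot=[[0,0,0],[0,0,0],[0,0,0]], claw=[50,50,50])

```text
t: 27.18
position: [0.6397, 0.0742, 0.0572]
eef_rot: [-1.582, -1.574, -0.912]
wrist_force: [-1.3, -1.6, 8.4]
gripper_width: 0.0582
grasp_force: 64.9
```

>>> arm_command(travel=[[0,0,0],[0,0,0],[0,0,0],[0,0,0]], rot=[[0,0,0],[0,0,0],[0,0,0],[0,0,0]], claw=[62,68,75,80])

```text
t: 27.68
position: [0.6396, 0.0737, 0.0549]
eef_rot: [-1.586, -1.576, -0.909]
wrist_force: [0.1, 0.3, -0.7]
gripper_width: 0.0801
grasp_force: 0.0
```

>>> arm_command(travel=[[0,0,-10],[0,0,-20],[0,0,-40],[20,0,-40],[40,0,-20],[40,0,-10],[0,0,0]], rot=[[0,0,0],[0,0,0],[0,0,0],[0,0,0],[0,0,0],[0,0,0],[0,0,0]], claw=[80,80,80,80,80,80,80])

```text
t: 28.55
position: [0.6421, 0.001, 0.2159]
eef_rot: [-1.585, -1.582, -0.916]
wrist_force: [0.8, 1.0, 0.4]
gripper_width: 0.0801
grasp_force: 0.0
```

Run:
```python
from kin import *
s=log();print(s['q'],s['position'],s['wrist_force'])
w=r.get_image("wrist");b=r.get_image("side")
cv2.imwrite("pics/s6.png",np.hstack([cv2.resize(w["pixels"],(400,300)),cv2.resize(b["pixels"][150:390,220:540],(400,300))]))
delta((.64,-.1,.25),tool(0,0))
```

```text
[ 0.2083  0.7617  0.1848  1.7821 -1.0847  1.4129  1.0372] [0.6421 0.001  0.2159] [0.8305 0.9628 0.3779]
travel [ -17.7   -0.6 -106.2] rot [ -0.2 -60.   -0.3]
```

View pics/s6.png

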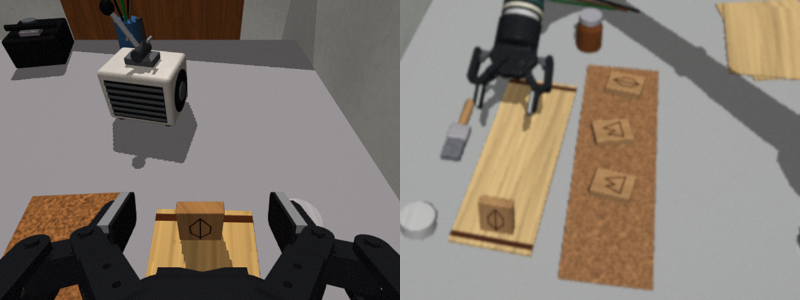

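Plaque 1 of 4 stands near the tray's end stripe, and the other three still lie on the cork. Next is plaque3.

>>> arm_command(travel=[[0,0,-10],[0,0,-10],[0,0,-10],[0,0,0],[0,0,0],[0,0,0],[0,0,0],[0,0,0]], rot=[[0,-10,0],[0,-10,0],[0,-10,0],[0,-10,0],[0,-10,0],[0,-10,0],[0,0,10],[0,0,10]], claw=[80,80,80,80,80,80,80,80])

```text
t: 29.65
position: [0.6399, -0.02, 0.2293]
eef_rot: [-2.574, -1.791, 0.013]
wrist_force: [0.2, -0.5, 0.9]
gripper_width: 0.08
grasp_force: 0.0
```

>>> arm_command(travel=[[0,0,0],[0,0,0],[0,0,0],[0,0,0],[0,0,0],[0,0,0],[0,0,0],[0,0,0]], rot=[[0,0,10],[0,0,10],[0,0,10],[0,0,10],[0,0,10],[0,0,10],[0,0,10],[0,0,0]], claw=[80,80,80,80,80,80,80,80])

```text
t: 30.65
position: [0.64, -0.0212, 0.2293]
eef_rot: [3.141, -0.001, -0.016]
wrist_force: [-0.1, -0.0, 0.2]
gripper_width: 0.08
grasp_force: 0.0
```

Run:
```python
from kin import *
s=log();print(s['q'],s['position'])
delta((.48,-.06,.20),tool(-97,0))
```

```text
[-0.6856  0.7274  1.0561  1.831  -0.7296  1.0452 -0.9056] [ 0.64   -0.0212  0.2293]
travel [-159.7   38.9   30.9] rot [0.  0.6 7. ]
```

>>> arm_command(travel=[[-40,10,3],[-40,10,3],[-40,10,3],[-40,9,0],[0,0,0],[0,0,0],[0,0,0],[0,0,0]], rot=[[0,0,0],[0,0,0],[0,0,0],[0,0,7],[0,-10,0],[0,-10,0],[0,-10,0],[0,0,0]], claw=[80,80,80,80,80,80,80,80])

```text
t: 31.65
position: [0.4823, -0.0599, 0.2207]
eef_rot: [-2.995, 0.179, 0.817]
wrist_force: [0.0, -0.6, 0.1]
gripper_width: 0.08
grasp_force: 0.0
```

```bash
cat >> kin.py <<'E'
def pick(near):
    w=r.get_image("wrist")
    for o in plaques(w):print([np.round(x,1) for x in o])
    P=[o for o in plaques(w) if np.hypot(o[0]-near[0],o[1]-near[1])<70 and o[2]>70 and o[3]>52]
    if not P: return
    o=min(P,key=lambda o:np.hypot(o[0]-near[0],o[1]-near[1]));t=np.radians(o[4])
    c=np.array([o[0],o[1]])/1000+.0105*np.array([np.cos(t),np.sin(t)]);R=tool(-90+o[4],-30)
    print("above");delta((*c,.06),R);print("grasp");delta((*c,.012),R)
E
python3 - <<'E'
from kin import *
s=log();print(s['q'],s['position'])
pick((450,-61))
E
```

```text
[-0.5898  0.8135  1.063   1.8726 -0.5033  1.4194 -0.9611] [ 0.4823 -0.0599  0.2207]
[np.float64(450.1), np.float64(-64.1), np.float64(75.8), np.float64(60.9), np.float64(-6.8), array([345.7, 128.1])]
[np.float64(467.4), np.float64(-205.6), np.float64(77.6), np.float64(62.3), np.float64(17.2), array([513.4,  78.1])]
above
travel [ 65.2   7.8 149.3] rot [-0.1  0.5 -0.1]
grasp
travel [ 89.5   7.8 190.6] rot [-0.1  0.5 -0.1]
```

>>> arm_command(travel=[[16,2,37],[16,2,37],[17,2,37],[16,2,38],[6,0,10],[6,0,10],[0,0,0],[0,0,0]], rot=[[0,0,0],[0,0,0],[0,0,0],[0,0,0],[0,0,0],[0,0,0],[0,0,0],[0,0,0]], claw=[80,80,80,80,80,80,80,80])

```text
t: 32.7
position: [0.4614, -0.065, 0.0391]
eef_rot: [-2.995, 0.185, 0.811]
wrist_force: [0.8, 0.0, -0.0]
gripper_width: 0.0798
grasp_force: 0.0
```

Run:
```python
from kin import *
delta((.4605,-.0653,.012),tool(-96.8,-30))
w=r.get_image("wrist");cv2.imwrite("pics/w6.png",w["pixels"])
for o in plaques(w):print([np.round(x,1) for x in o])
```

```text
travel [12.9  0.5 23.8] rot [-0.2  0.3 -0.2]
[np.float64(450.3), np.float64(-63.8), np.float64(79.2), np.float64(62.0), np.float64(-8.3), array([333.1, 294.9])]
```

>>> arm_command(travel=[[6,0,12],[7,0,12],[0,0,0],[0,0,0],[0,0,0],[0,0,0],[0,0,0],[0,0,0]], rot=[[0,0,0],[0,0,0],[0,0,0],[0,0,0],[0,0,0],[0,0,0],[0,0,0],[0,0,0]], claw=[80,80,80,50,50,50,50,50], force=60)

```text
t: 33.75
position: [0.4604, -0.065, 0.0112]
eef_rot: [-2.995, 0.185, 0.812]
wrist_force: [2.4, -0.6, 5.0]
gripper_width: 0.0581
grasp_force: 64.6
```

>>> arm_command(travel=[[-10,0,-17],[-20,0,-35],[-25,0,-43],[-25,0,-43],[0,0,0],[0,0,0],[0,0,0],[0,0,0]], rot=[[0,0,0],[0,0,0],[0,0,0],[0,0,0],[0,10,0],[0,10,0],[0,10,0],[0,0,0]], claw=[50,50,50,50,50,50,50,50])

```text
t: 34.75
position: [0.4551, -0.0633, 0.1706]
eef_rot: [-3.128, 0.199, 0.018]
wrist_force: [-0.0, 0.3, -1.0]
gripper_width: 0.0585
grasp_force: 64.3
```

Run:
```python
from kin import *
s=log();print(s['q'],s['position'])
delta((.63,-.10,.20),tool(0,0))
```

```text
[-0.7006  0.5999  1.0709  2.2646 -0.8146  0.7565 -0.7479] [ 0.4551 -0.0633  0.1706]
travel [177.8  14.1 -31.6] rot [ -0.8   0.2 -97.3]
```

>>> arm_command(travel=[[45,4,-8],[45,4,-8],[45,3,-8],[43,3,-8],[0,0,0],[0,0,0],[0,0,0],[0,0,0]], rot=[[0,0,0],[0,0,0],[0,0,0],[0,0,0],[0,0,-10],[0,0,-10],[0,0,-10],[0,0,-10]], claw=[50,50,50,50,50,50,50,50])

```text
t: 35.75
position: [0.6357, -0.1006, 0.2007]
eef_rot: [-3.006, -0.898, 0.014]
wrist_force: [-0.1, 0.1, -0.5]
gripper_width: 0.0583
grasp_force: 64.4
```

>>> arm_command(travel=[[0,0,0],[0,0,0],[0,0,0],[0,0,0],[0,0,0],[0,0,0],[0,0,0],[0,0,0]], rot=[[0,0,-10],[0,0,-10],[0,0,-10],[0,0,-10],[0,0,-10],[0,0,-7],[0,10,0],[0,10,0]], claw=[50,50,50,50,50,50,50,50])

```text
t: 36.75
position: [0.6364, -0.0997, 0.2016]
eef_rot: [-2.023, -2.025, -0.357]
wrist_force: [0.6, -0.9, -1.5]
gripper_width: 0.0581
grasp_force: 64.3
```

>>> arm_command(travel=[[0,0,0],[0,0,0],[0,0,0],[0,0,0],[0,0,0]], rot=[[0,10,0],[0,10,0],[0,10,0],[0,10,0],[0,0,0]], claw=[50,50,50,50,50])

```text
t: 37.38
position: [0.634, -0.1045, 0.1969]
eef_rot: [-1.591, -1.569, -0.904]
wrist_force: [-0.3, -0.3, -0.6]
gripper_width: 0.0584
grasp_force: 64.4
```

Run:
```python
from kin import *
s=log();print(s['q'],s['position'],s['gripper_width'],s['grasp_force'])
delta((.64,.013,.13),tool(0,60));delta((.64,.013,.06),tool(0,60))
```

```text
[ 0.3813  0.8226  0.1398  1.6823 -0.9602  1.4752  1.0355] [ 0.634  -0.1045  0.1969] 0.05842155923308548 64.42404985427856
travel [  0.8   6.4 135.2] rot [-0.2 -0.1 -0.9]
travel [-59.8   7.4 170.1] rot [-0.2 -0.1 -0.9]
```

>>> arm_command(travel=[[0,2,45],[0,2,45],[0,2,45],[-20,0,12],[-20,0,12],[-16,1,9],[0,0,0],[0,0,0]], rot=[[0,0,-0.9],[0,0,0],[0,0,0],[0,0,0],[0,0,0],[0,0,0],[0,0,0],[0,0,0]], claw=[50,50,50,50,50,50,50,50])

```text
t: 38.38
position: [0.6433, 0.0161, 0.069]
eef_rot: [-1.576, -1.591, -0.919]
wrist_force: [-0.3, 0.4, -0.2]
gripper_width: 0.0579
grasp_force: 64.4
```

Run:
```python
from kin import *
s=log();print(s['position'],s['wrist_force'],s['gripper_width']);delta((.64,.013,.057),tool(0,60))
```

```text
[0.6433 0.0161 0.069 ] [-0.2824  0.3947 -0.2443] 0.057920707756890503
travel [-12.   -3.4   3.3] rot [-0.1 -0.1  0.5]
```

Now the same gentle lowering, down to contact.

>>> arm_command(travel=[[-5,-1,2],[-4,0,1],[-1,0,0.5],[0,0,0],[0,0,0]], rot=[[0,0,0],[0,0,0],[0,0,0],[0,0,0],[0,0,0]], claw=[50,50,50,50,50])

```text
t: 39.0
position: [0.642, 0.0152, 0.0585]
eef_rot: [-1.575, -1.591, -0.918]
wrist_force: [0.1, 0.3, -0.7]
gripper_width: 0.058
grasp_force: 64.4
```

>>> arm_command(travel=[[-0.9,0,0.5],[0,0,0],[0,0,0]], rot=[[0,0,0],[0,0,0],[0,0,0]], claw=[50,50,50])

```text
t: 39.38
position: [0.642, 0.0151, 0.0574]
eef_rot: [-1.575, -1.591, -0.918]
wrist_force: [0.1, 0.5, -0.9]
gripper_width: 0.058
grasp_force: 64.5
```

>>> arm_command(travel=[[-0.9,0,0.5],[0,0,0],[0,0,0]], rot=[[0,0,0],[0,0,0],[0,0,0]], claw=[50,50,50])

```text
t: 39.75
position: [0.6421, 0.0154, 0.0573]
eef_rot: [-1.573, -1.59, -0.92]
wrist_force: [-0.4, -1.5, 5.3]
gripper_width: 0.058
grasp_force: 64.8
```

Contact at 5 N. Releasing and backing out.

>>> arm_command(travel=[[0,0,0],[0,0,0],[0,0,0],[0,0,0]], rot=[[0,0,0],[0,0,0],[0,0,0],[0,0,0]], claw=[62,68,75,80])

```text
t: 40.25
position: [0.6419, 0.0151, 0.056]
eef_rot: [-1.575, -1.591, -0.918]
wrist_force: [-0.6, -0.6, -0.9]
gripper_width: 0.0801
grasp_force: 0.0
```

>>> arm_command(travel=[[0,0,-10],[0,0,-20],[0,0,-40],[20,0,-40],[40,0,-20],[40,0,-10],[0,0,0]], rot=[[0,0,0],[0,0,0],[0,0,0],[0,0,0],[0,-5,0],[0,-10,0],[0,-10,0]], claw=[80,80,80,80,80,80,80])

```text
t: 41.12
position: [0.6435, -0.0553, 0.2166]
eef_rot: [-1.872, -1.888, -0.601]
wrist_force: [-0.3, 1.2, -0.8]
gripper_width: 0.0798
grasp_force: 0.0
```

>>> arm_command(travel=[[0,0,-5],[0,0,-5],[0,0,0],[0,0,0],[0,0,0],[0,0,0],[0,0,0],[0,0,0]], rot=[[0,-10,0],[0,-10,0],[0,-10,0],[0,-5,0],[0,0,10],[0,0,10],[0,0,10],[0,0,10]], claw=[80,80,80,80,80,80,80,80])

```text
t: 42.12
position: [0.6412, -0.0595, 0.2214]
eef_rot: [2.847, 1.325, 0.012]
wrist_force: [-1.3, -0.0, 0.2]
gripper_width: 0.0796
grasp_force: 0.0
```

>>> arm_command(travel=[[0,0,0],[0,0,0],[0,0,0],[0,0,0],[0,0,0]], rot=[[0,0,10],[0,0,10],[0,0,10],[0,0,5],[0,0,0]], claw=[80,80,80,80,80])

```text
t: 42.75
position: [0.6413, -0.0591, 0.2209]
eef_rot: [-3.113, -0.419, -0.011]
wrist_force: [-0.5, -0.2, -0.7]
gripper_width: 0.0798
grasp_force: 0.0
```

Run:
```python
from kin import *
s=log();print(s['q'],s['position'])
delta((.50,-.20,.21),tool(-75,0))
w=r.get_image("wrist")
for o in plaques(w):print([np.round(x,1) for x in o])
```

```text
[-0.5648  0.6719  0.9224  1.8392 -0.655   0.9597 -0.655 ] [ 0.6413 -0.0591  0.2209]
travel [-173.6   98.5    9.7] rot [ 0.  -0.4  0.3]
[np.float64(468.3), np.float64(-206.4), np.float64(75.0), np.float64(61.1), np.float64(17.9), array([423.7, 408. ])]
```

>>> arm_command(travel=[[-43,25,0],[-43,25,0],[-43,24,0],[-43,24,0],[0,0,0],[0,0,0],[0,0,0],[0,0,0]], rot=[[0,0,0],[0,0,0],[0,0,0],[0,0,0],[0,-10,0],[0,-10,0],[0,-10,0],[0,0,0]], claw=[80,80,80,80,80,80,80,80])

```text
t: 43.8
position: [0.5042, -0.1966, 0.2166]
eef_rot: [2.944, 0.407, -0.781]
wrist_force: [-0.2, -0.3, -0.3]
gripper_width: 0.0796
grasp_force: 0.0
```

Run:
```python
from kin import *
s=log();print(s['q'],s['position'])
pick((468,-206))
```

```text
[-0.4413  0.8264  1.0232  1.8103 -0.3282  1.254  -0.5881] [ 0.5042 -0.1966  0.2166]
[np.float64(456.7), np.float64(-361.8), np.float64(74.0), np.float64(57.3), np.float64(-6.4), array([488.7, 188.7])]
[np.float64(467.6), np.float64(-207.1), np.float64(77.2), np.float64(60.9), np.float64(17.3), array([319.9, 138. ])]
above
travel [ 56.3  -0.6 149.9] rot [-0.9 -0.4 -1.6]
grasp
travel [ 80.   -0.6 191.6] rot [-0.9 -0.4 -1.6]
```

>>> arm_command(travel=[[14,0,37],[14,0,37],[14,0,37],[14,0,38],[6,0,10],[6,0,10],[0,0,0],[0,0,0]], rot=[[0,0,-1.6],[-0.9,0,0],[0,0,0],[0,0,0],[0,0,0],[0,0,0],[0,0,0],[0,0,0]], claw=[80,80,80,80,80,80,80,80])

```text
t: 44.85
position: [0.4787, -0.205, 0.0396]
eef_rot: [2.932, 0.443, -0.772]
wrist_force: [0.1, -0.2, 0.5]
gripper_width: 0.0803
grasp_force: 0.0
```

Run:
```python
from kin import *
delta((.4776,-.204,.012),tool(-72.7,-30))
for o in plaques(r.get_image("wrist")):print([np.round(x,1) for x in o])
```

```text
travel [12.9 -1.3 24.4] rot [-0.  -0.5 -0.1]
[np.float64(460.9), np.float64(-362.4), np.float64(70.9), np.float64(62.4), np.float64(-6.7), array([573.6, 346.3])]
[np.float64(465.0), np.float64(-203.6), np.float64(81.7), np.float64(68.5), np.float64(18.0), array([320.2, 293.6])]
```

>>> arm_command(travel=[[6,-1,12],[7,0,12],[0,0,0],[0,0,0],[0,0,0],[0,0,0],[0,0,0],[0,0,0]], rot=[[0,-0.5,0],[0,0,0],[0,0,0],[0,0,0],[0,0,0],[0,0,0],[0,0,0],[0,0,0]], claw=[80,80,80,50,50,50,50,50], force=60)

```text
t: 45.9
position: [0.4776, -0.2041, 0.0117]
eef_rot: [2.928, 0.443, -0.786]
wrist_force: [2.5, -0.1, 4.6]
gripper_width: 0.0584
grasp_force: 64.6
```

>>> arm_command(travel=[[-10,0,-17],[-20,0,-35],[-25,0,-43],[-25,0,-43],[0,0,0],[0,0,0],[0,0,0],[0,0,0]], rot=[[0,0,0],[0,0,0],[0,0,0],[0,0,0],[0,10,0],[0,10,0],[0,10,0],[0,0,0]], claw=[50,50,50,50,50,50,50,50])

```text
t: 46.9
position: [0.4719, -0.2046, 0.1722]
eef_rot: [-3.104, -0.458, 0.002]
wrist_force: [0.6, 0.1, -1.2]
gripper_width: 0.0576
grasp_force: 64.6
```

Run:
```python
from kin import *
s=log();print(s['q'],s['position'])
delta((.63,-.16,.20),tool(0,0))
```

```text
[-0.2756  0.5553  0.8417  2.1518 -0.6499  0.7118 -0.2693] [ 0.4719 -0.2046  0.1722]
travel [164.2   2.8 -28. ] rot [ -0.2  -0.1 -73.2]
```

>>> arm_command(travel=[[41,1,-7],[41,1,-7],[41,1,-7],[41,0,-7],[0,0,0],[0,0,0],[0,0,0],[0,0,0]], rot=[[0,0,0],[0,0,0],[0,0,0],[0,0,0],[0,0,-10],[0,0,-10],[0,0,-10],[0,0,-10]], claw=[50,50,50,50,50,50,50,50])

```text
t: 47.9
position: [0.6344, -0.1573, 0.1977]
eef_rot: [-2.751, -1.513, 0.008]
wrist_force: [-0.2, -0.2, -0.8]
gripper_width: 0.0581
grasp_force: 64.5
```

>>> arm_command(travel=[[0,0,0],[0,0,0],[0,0,0],[0,0,0],[0,0,0],[0,0,0],[0,0,0],[0,0,0]], rot=[[0,0,-10],[0,0,-10],[0,0,-10],[0,0,-3.5],[0,10,0],[0,10,0],[0,10,0],[0,10,0]], claw=[50,50,50,50,50,50,50,50])

```text
t: 48.9
position: [0.6347, -0.1587, 0.1984]
eef_rot: [-1.8, -1.823, -0.657]
wrist_force: [-0.1, 0.2, -1.3]
gripper_width: 0.0576
grasp_force: 64.5
```

>>> arm_command(travel=[[0,0,0],[0,0,0],[0,0,0]], rot=[[0,10,0],[0,10,0],[0,0,0]], claw=[50,50,50])

```text
t: 49.28
position: [0.6325, -0.1609, 0.1935]
eef_rot: [-1.578, -1.583, -0.898]
wrist_force: [-0.7, 0.0, -0.4]
gripper_width: 0.0578
grasp_force: 64.6
```

Run:
```python
from kin import *
s=log();print(s['q'],s['position'],s['gripper_width'],s['grasp_force'])
delta((.64,-.045,.13),tool(0,60));delta((.64,-.045,.069),tool(0,60))
```

```text
[ 0.4817  0.8542  0.085   1.5992 -0.876   1.5113  1.0157] [ 0.6325 -0.1609  0.1935] 0.057764084823598204 64.60287094116211
travel [  3.2   9.3 132. ] rot [-0.8  0.1 -0.3]
travel [-49.6  10.  162.5] rot [-0.8  0.1 -0.3]
```

>>> arm_command(travel=[[0,2,44],[0,2,44],[3,2,43],[-20,0,12],[-19,0,10],[-12,0,7],[0,0,0],[0,0,0]], rot=[[-0.8,0,0],[0,0,0],[0,0,0],[0,0,0],[0,0,0],[0,0,0],[0,0,0],[0,0,0]], claw=[50,50,50,50,50,50,50,50])

```text
t: 50.28
position: [0.641, -0.0445, 0.0772]
eef_rot: [-1.583, -1.587, -0.92]
wrist_force: [-0.4, 0.2, 0.1]
gripper_width: 0.058
grasp_force: 64.5
```

Run:
```python
from kin import *
s=log();print(s['position'],s['wrist_force'],s['gripper_width']);delta((.64,-.045,.0585),tool(0,60))
```

```text
[ 0.641  -0.0445  0.0772] [-0.3662  0.1929  0.0615] 0.057953427645672795
travel [-16.4  -1.1   9. ] rot [0.2 0.  0.3]
```

>>> arm_command(travel=[[-8,0,4],[-6,0,4],[-2.5,0,1],[0,0,0],[0,0,0]], rot=[[0,0,0],[0,0,0],[0,0,0],[0,0,0],[0,0,0]], claw=[50,50,50,50,50])

```text
t: 50.9
position: [0.6408, -0.0441, 0.0582]
eef_rot: [-1.582, -1.587, -0.919]
wrist_force: [-0.3, 1.0, -0.3]
gripper_width: 0.0579
grasp_force: 64.6
```

>>> arm_command(travel=[[-0.9,0,0.5],[0,0,0],[0,0,0]], rot=[[0,0,0],[0,0,0],[0,0,0]], claw=[50,50,50])

```text
t: 51.28
position: [0.6409, -0.0441, 0.0575]
eef_rot: [-1.582, -1.587, -0.92]
wrist_force: [-0.6, -0.8, 1.3]
gripper_width: 0.0578
grasp_force: 64.7
```

>>> arm_command(travel=[[-0.9,0,0.5],[0,0,0],[0,0,0]], rot=[[0,0,0],[0,0,0],[0,0,0]], claw=[50,50,50])

```text
t: 51.65
position: [0.6409, -0.044, 0.0574]
eef_rot: [-1.58, -1.586, -0.921]
wrist_force: [-0.6, -1.7, 5.3]
gripper_width: 0.0578
grasp_force: 65.0
```

Contact. Releasing, then on to the last plaque.

>>> arm_command(travel=[[0,0,0],[0,0,0],[0,0,0],[0,0,0]], rot=[[0,0,0],[0,0,0],[0,0,0],[0,0,0]], claw=[62,68,75,80])

```text
t: 52.15
position: [0.6407, -0.0441, 0.0558]
eef_rot: [-1.582, -1.587, -0.919]
wrist_force: [-0.0, -0.5, 1.7]
gripper_width: 0.0801
grasp_force: 0.0
```

>>> arm_command(travel=[[0,0,-10],[0,0,-20],[0,0,-40],[20,0,-40],[40,0,-20],[40,0,-10],[0,0,0]], rot=[[0,0,0],[0,0,0],[0,0,0],[0,0,0],[0,-5,0],[0,-10,0],[0,-10,0]], claw=[80,80,80,80,80,80,80])

```text
t: 53.02
position: [0.6421, -0.1142, 0.2166]
eef_rot: [-1.88, -1.884, -0.599]
wrist_force: [-0.5, 1.1, 0.0]
gripper_width: 0.08
grasp_force: 0.0
```

>>> arm_command(travel=[[0,0,-5],[0,0,-5],[0,0,0],[0,0,0],[0,0,0],[0,0,0],[0,0,0],[0,0,0]], rot=[[0,-10,0],[0,-10,0],[0,-10,0],[0,-5,0],[0,0,10],[0,0,10],[0,0,10],[0,0,10]], claw=[80,80,80,80,80,80,80,80])

```text
t: 54.02
position: [0.6399, -0.1182, 0.2214]
eef_rot: [2.85, 1.316, 0.009]
wrist_force: [1.0, 0.6, -0.6]
gripper_width: 0.0798
grasp_force: 0.0
```

>>> arm_command(travel=[[0,0,0],[0,0,0],[0,0,0],[0,0,0],[0,0,0],[0,0,0]], rot=[[0,0,10],[0,0,10],[0,0,10],[0,0,10],[0,0,10],[0,0,5]], claw=[80,80,80,80,80,80])

```text
t: 54.78
position: [0.6399, -0.1179, 0.2211]
eef_rot: [-3.138, 0.145, -0.009]
wrist_force: [0.5, -0.4, 0.1]
gripper_width: 0.0802
grasp_force: 0.0
```

Run:
```python
from kin import *
s=log();print(s['q'],s['position'])
delta((.49,-.355,.21),tool(-97,0))
```

```text
[-0.4816  0.6922  0.9469  1.8236 -0.676   0.9799 -0.9087] [ 0.6399 -0.1179  0.2211]
travel [-127.5  249.9   10.3] rot [-0.  -0.3  1.7]
```

>>> arm_command(travel=[[-25,50,0],[-25,50,0],[-25,50,0],[-25,50,0],[-25,50,0],[0,0,0],[0,0,0],[0,0,0]], rot=[[0,0,0],[0,0,0],[0,0,0],[0,0,0],[0,0,0],[0,-10,0],[0,-10,0],[0,-10,0]], claw=[80,80,80,80,80,80,80,80])

```text
t: 55.78
position: [0.4939, -0.3564, 0.2213]
eef_rot: [-3.011, 0.135, 0.804]
wrist_force: [0.4, -0.4, 0.2]
gripper_width: 0.0802
grasp_force: 0.0
```

>>> arm_command(travel=[[0,0,0]], rot=[[0,0,0]], claw=[80])

```text
t: 55.9
position: [0.4964, -0.3546, 0.217]
eef_rot: [-3.012, 0.125, 0.801]
wrist_force: [-0.3, -0.6, -0.1]
gripper_width: 0.0801
grasp_force: 0.0
```

Run:
```python
from kin import *
s=log();print(s['q'],s['position'])
pick((456,-360))
```

```text
[-0.0811  0.8918  0.9769  1.6216 -0.3648  1.3852 -0.6769] [ 0.4964 -0.3546  0.217 ]
[np.float64(457.2), np.float64(-360.8), np.float64(76.5), np.float64(60.5), np.float64(-6.0), array([346.6, 135.1])]
above
travel [ 56.2   8.7 150.6] rot [ 0.5 -0.3  0.9]
grasp
travel [ 80.    8.8 192.3] rot [ 0.5 -0.3  0.9]
```

>>> arm_command(travel=[[14,2,37],[14,2,37],[14,2,37],[14,2,38],[6,0,10],[6,0,10],[0,0,0],[0,0,0]], rot=[[0,0,0.9],[0.5,0,0],[0,0,0],[0,0,0],[0,0,0],[0,0,0],[0,0,0],[0,0,0]], claw=[80,80,80,80,80,80,80,80])

```text
t: 56.95
position: [0.4689, -0.3615, 0.0402]
eef_rot: [-3.009, 0.158, 0.795]
wrist_force: [0.7, -0.1, -0.0]
gripper_width: 0.0798
grasp_force: 0.0
```

Run:
```python
from kin import *
delta((.4676,-.3619,.012),tool(-96,-30))
for o in plaques(r.get_image("wrist")):print([np.round(x,1) for x in o])
```

```text
travel [12.8  0.5 25.2] rot [ 0.  -0.4 -0. ]
```

>>> arm_command(travel=[[6,0.5,12],[7,0,13],[0,0,0],[0,0,0],[0,0,0],[0,0,0],[0,0,0],[0,0,0]], rot=[[0,-0.4,0],[0,0,0],[0,0,0],[0,0,0],[0,0,0],[0,0,0],[0,0,0],[0,0,0]], claw=[80,80,80,50,50,50,50,50], force=60)

```text
t: 58.0
position: [0.4674, -0.3617, 0.0112]
eef_rot: [-3.005, 0.158, 0.806]
wrist_force: [1.7, -0.1, 3.8]
gripper_width: 0.0578
grasp_force: 64.6
```

>>> arm_command(travel=[[-10,0,-17],[-20,0,-35],[-25,0,-43],[-25,0,-43],[0,0,0],[0,0,0],[0,0,0],[0,0,0]], rot=[[0,0,0],[0,0,0],[0,0,0],[0,0,0],[0,10,0],[0,10,0],[0,10,0],[0,0,0]], claw=[50,50,50,50,50,50,50,50])

```text
t: 59.0
position: [0.4616, -0.3608, 0.172]
eef_rot: [-3.133, 0.176, 0.003]
wrist_force: [0.0, 0.3, -0.0]
gripper_width: 0.0579
grasp_force: 64.5
```

Run:
```python
from kin import *
s=log();print(s['q'],s['position'],s['gripper_width'])
delta((.63,-.22,.20),tool(0,0))
```

```text
[ 0.0136  0.6498  0.8548  1.9987 -0.6836  0.811  -0.4151] [ 0.4616 -0.3608  0.172 ] 0.05791798367953658
travel [ 151.6 -158.9  -27.8] rot [ -0.2  -0.1 -96.4]
```

>>> arm_command(travel=[[38,-39,-8],[38,-40,-8],[38,-40,-7],[38,-40,-5],[0,0,0],[0,0,0],[0,0,0],[0,0,0]], rot=[[0,0,0],[0,0,0],[0,0,0],[0,0,0],[0,0,-10],[0,0,-10],[0,0,-10],[0,0,-10]], claw=[50,50,50,50,50,50,50,50])

```text
t: 60.0
position: [0.6348, -0.2185, 0.1978]
eef_rot: [-3.0, -0.928, 0.007]
wrist_force: [0.5, -0.3, -1.4]
gripper_width: 0.058
grasp_force: 64.5
```

>>> arm_command(travel=[[0,0,0],[0,0,0],[0,0,0],[0,0,0],[0,0,0],[0,0,0],[0,0,0],[0,0,0]], rot=[[0,0,-10],[0,0,-10],[0,0,-10],[0,0,-10],[0,0,-10],[0,0,-6.5],[0,10,0],[0,10,0]], claw=[50,50,50,50,50,50,50,50])

```text
t: 61.0
position: [0.6356, -0.2178, 0.1988]
eef_rot: [-2.015, -2.039, -0.359]
wrist_force: [-0.6, -0.4, -1.5]
gripper_width: 0.0582
grasp_force: 64.5
```

>>> arm_command(travel=[[0,0,0],[0,0,0],[0,0,0],[0,0,0],[0,0,0]], rot=[[0,10,0],[0,10,0],[0,10,0],[0,10,0],[0,0,0]], claw=[50,50,50,50,50])

```text
t: 61.62
position: [0.6324, -0.2221, 0.1931]
eef_rot: [-1.581, -1.58, -0.902]
wrist_force: [-0.1, -0.0, -1.8]
gripper_width: 0.0578
grasp_force: 64.6
```

Run:
```python
from kin import *
s=log();print(s['q'],s['position'],s['gripper_width'],s['grasp_force'])
delta((.64,-.104,.13),tool(0,60));delta((.64,-.104,.072),tool(0,60))
```

```text
[ 0.5748  0.8901  0.0438  1.5036 -0.8104  1.5614  0.9863] [ 0.6324 -0.2221  0.1931] 0.05782140796668918 64.59035038948059
travel [  4.5   8.8 133.7] rot [-0.6  0.  -0.4]
travel [-45.7   9.4 162.8] rot [-0.6  0.  -0.4]
```

>>> arm_command(travel=[[0,2,44],[0,2,44],[3,2,43],[-20,0,12],[-19,0,10],[-12,0,8],[0,0,0],[0,0,0]], rot=[[-0.6,0,-0.4],[0,0,0],[0,0,0],[0,0,0],[0,0,0],[0,0,0],[0,0,0],[0,0,0]], claw=[50,50,50,50,50,50,50,50])

```text
t: 62.62
position: [0.6416, -0.1045, 0.0764]
eef_rot: [-1.58, -1.592, -0.923]
wrist_force: [0.9, 0.6, -0.6]
gripper_width: 0.0581
grasp_force: 64.5
```

Run:
```python
from kin import *
s=log();print(s['position'],s['wrist_force'],s['gripper_width']);delta((.64,-.104,.0585),tool(0,60))
```

```text
[ 0.6416 -0.1045  0.0764] [ 0.9279  0.6457 -0.5973] 0.058097203809747325
travel [-15.2  -1.8   9.4] rot [0.2 0.  0.6]
```

>>> arm_command(travel=[[-8,0,4],[-5,0,4],[-2.5,0,1],[0,0,0],[0,0,0]], rot=[[0,0,0],[0,0,0],[0,0,0],[0,0,0],[0,0,0]], claw=[50,50,50,50,50])

```text
t: 63.25
position: [0.6415, -0.1035, 0.0582]
eef_rot: [-1.579, -1.592, -0.922]
wrist_force: [-0.7, -0.0, -0.3]
gripper_width: 0.0582
grasp_force: 64.6
```

>>> arm_command(travel=[[-0.9,0,0.5],[0,0,0],[0,0,0]], rot=[[0,0,0],[0,0,0],[0,0,0]], claw=[50,50,50])

```text
t: 63.62
position: [0.6416, -0.1036, 0.0574]
eef_rot: [-1.578, -1.592, -0.922]
wrist_force: [-0.5, -0.1, 0.7]
gripper_width: 0.058
grasp_force: 64.7
```

>>> arm_command(travel=[[-0.9,0,0.5],[0,0,0],[0,0,0]], rot=[[0,0,0],[0,0,0],[0,0,0]], claw=[50,50,50])

```text
t: 64.0
position: [0.6416, -0.1034, 0.0574]
eef_rot: [-1.577, -1.591, -0.924]
wrist_force: [-1.2, -0.9, 4.8]
gripper_width: 0.0581
grasp_force: 65.0
```

>>> arm_command(travel=[[0,0,0],[0,0,0],[0,0,0],[0,0,0]], rot=[[0,0,0],[0,0,0],[0,0,0],[0,0,0]], claw=[62,68,75,80])

```text
t: 64.5
position: [0.6414, -0.1035, 0.0558]
eef_rot: [-1.579, -1.592, -0.922]
wrist_force: [-0.5, 0.9, 0.5]
gripper_width: 0.0799
grasp_force: 0.0
```

>>> arm_command(travel=[[0,0,-10],[0,0,-20],[0,0,-40],[20,0,-40],[40,0,-20],[40,0,-10],[0,0,0]], rot=[[0,0,0],[0,0,0],[0,0,0],[0,0,0],[0,-5,0],[0,-10,0],[0,-10,0]], claw=[80,80,80,80,80,80,80])

```text
t: 65.38
position: [0.6423, -0.1738, 0.2168]
eef_rot: [-1.877, -1.889, -0.603]
wrist_force: [-0.3, 0.1, 0.5]
gripper_width: 0.0799
grasp_force: 0.0
```

>>> arm_command(travel=[[0,0,-35],[0,0,-35],[0,0,-35],[0,0,-35],[0,0,-30],[0,0,0],[0,0,0],[0,0,0]], rot=[[0,-10,0],[0,-10,0],[0,-10,0],[0,-5,0],[0,0,10],[0,0,10],[0,0,10],[0,0,10]], claw=[80,80,80,60,60,60,60,60])

```text
t: 66.38
position: [0.6382, -0.2198, 0.372]
eef_rot: [2.847, 1.318, 0.015]
wrist_force: [-0.1, 0.6, 0.0]
gripper_width: 0.0601
grasp_force: 0.0
```

>>> arm_command(travel=[[0,0,0],[0,0,0],[0,0,0],[0,0,0],[0,0,0],[0,0,0],[0,0,0]], rot=[[0,0,10],[0,0,10],[0,0,10],[0,0,10],[0,0,10],[0,0,10],[0,0,2]], claw=[60,60,60,60,60,60,60])

```text
t: 67.25
position: [0.6384, -0.2194, 0.3714]
eef_rot: [-3.124, 0.327, -0.016]
wrist_force: [-0.3, 0.0, -0.3]
gripper_width: 0.0602
grasp_force: 0.0
```

Run:
```python
from kin import *
s=log();print(s['q'],s['position'])
delta((.50,.392,.38),tool(-102.4,0))
a=r.get_image("scene");b=r.get_image("side")
cv2.imwrite("pics/s7.png",np.hstack([cv2.resize(a["pixels"][120:340,200:460],(400,338)),cv2.resize(b["pixels"][180:400,200:460],(400,338))]))
```

```text
[-0.3045  0.5331  0.9004  1.6071 -0.4451  1.2089 -1.0934] [ 0.6384 -0.2194  0.3714]
travel [-261.8 -569.6  -10.1] rot [-0.1 -0.6  0.5]
```

View pics/s7.png

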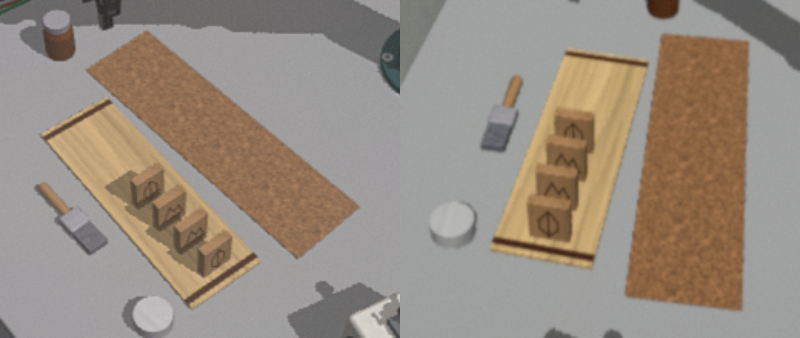

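All four plaques stand upright and separate on the tray. On to the lever.

>>> arm_command(travel=[[-22,-47,0],[-22,-47,0],[-22,-47,0],[-22,-47,0],[-22,-47,0],[-22,-48,0],[-22,-48,0],[-22,-48,0]], rot=[[0,0,0],[0,0,0],[0,0,0],[0,0,0],[0,0,0],[0,0,0],[0,0,0],[0,0,0]], claw=[60,60,60,60,60,60,60,60])

```text
t: 68.35
position: [0.5439, 0.1898, 0.3704]
eef_rot: [-3.123, 0.321, -0.016]
wrist_force: [1.0, -0.1, 0.3]
gripper_width: 0.0601
grasp_force: 0.0
```

>>> arm_command(travel=[[-22,-48,0],[-22,-48,0],[-22,-48,0],[-20,-47,0],[0,0,0],[0,0,0]], rot=[[0,0,0],[0,0,0],[0,0,0],[0,0,0],[0,0,0],[0,0,0]], claw=[60,60,60,60,60,60])

```text
t: 69.1
position: [0.4997, 0.3923, 0.3696]
eef_rot: [-3.124, 0.323, -0.016]
wrist_force: [0.5, -0.4, 0.6]
gripper_width: 0.0598
grasp_force: 0.0
```

Run:
```python
from kin import *
s=log();print(s['q'],s['position'])
w=r.get_image("wrist")
k=H+BX*.09*np.sin(-.6)+[0,0,.09*np.cos(.6)]
x,y=proj(w,k).astype(int);print(x,y)
m=np.zeros((480,640),np.uint8);m[y-22:y+23,x-22:x+23]=((w["pixels"].max(2)<38)*255)[y-22:y+23,x-22:x+23]
n,l,st,c=cv2.connectedComponentsWithStats(m);i=1+np.argmax(st[1:,4]);print(st[i],c[i],angr(w,c[i],.09))
delta(k-[0,0,.006],tool(-102.4,0));delta(k+[0,0,.04],tool(-102.4,0))
xh,yh=proj(w,H).astype(int);y0=max(0,yh-70);x0=xh-65;print("crop",x0,y0, proj(w,H+BX*.054*np.sin(-.09)+[0,0,.054*np.cos(.09)]+.02*BY))
cv2.imwrite("pics/w8c.png",cv2.convertScaleAbs(cv2.resize(w["pixels"][y0:y0+120,x0:x0+130],None,fx=5,fy=5,interpolation=2),alpha=1.8,beta=10))
```

```text
[-1.3743  0.485   0.9526  1.6989 -0.4198  1.1706 -2.0889] [0.4997 0.3923 0.3696]
323 257
[308 242  31  32 746] [323.1461 257.5416] (np.float64(-0.005352398436037076), np.float64(0.08999999999999989), np.float64(0.0003842066159242593))
travel [-27.   -0.6 161.3] rot [-0.1 -0.6  0.5]
travel [-26.6  -0.7 115.3] rot [-0.1 -0.6  0.5]
crop 259 112 [299.9527 196.0253]
```

Run:
```python
from kin import *
w=np.mean([0],0) if 0 else r.get_image("wrist")
g=np.mean([r.get_image("wrist")["pixels"].mean(2) for _ in range(4)],0)
for x in(291,294,297,300): print(x,[(y,int(g[y,x-1:x+2].mean())) for y in range(176,212)])
for y in(194,197,200): print(y,[(x,int(g[y-1:y+2,x].mean())) for x in range(280,316)])
for a in(.45,.5,.55,.6):
  t=a-.6;u=BX*np.sin(t)+[0,0,np.cos(t)];v=BX*np.cos(t)-np.array([0,0,np.sin(t)])
  print(a,[proj(w,H+.054*u+.02*BY+e*v) for e in(-.005,0,.005)])
```

```text
291 [(176, 202), (177, 202), (178, 202), (179, 201), (180, 202), (181, 202), (182, 202), (183, 202), (184, 203), (185, 204), (186, 203), (187, 203), (188, 199), (189, 177), (190, 145), (191, 137), (192, 141), (193, 138), (194, 139), (195, 138), (196, 141), (197, 143), (198, 148), (199, 148), (200, 148), (201, 173), (202, 197), (203, 202), (204, 200), (205, 200), (206, 198), (207, 200), (208, 199), (209, 201), (210, 201), (211, 201)]
294 [(176, 197), (177, 197), (178, 194), (179, 190), (180, 189), (181, 187), (182, 173), (183, 156), (184, 137), (185, 111), (186, 84), (187, 65), (188, 45), (189, 22), (190, 19), (191, 41), (192, 50), (193, 49), (194, 48), (195, 49), (196, 50), (197, 50), (198, 49), (199, 46), (200, 50), (201, 123), (202, 189), (203, 204), (204, 201), (205, 200), (206, 200), (207, 200), (208, 200), (209, 200), (210, 201), (211, 200)]
297 [(176, 43), (177, 43), (178, 43), (179, 46), (180, 42), (181, 30), (182, 17), (183, 13), (184, 13), (185, 15), (186, 16), (187, 16), (188, 16), (189, 15), (190, 21), (191, 43), (192, 53), (193, 52), (194, 51), (195, 51), (196, 51), (197,
[... 1490 characters left out ...]
 201), (287, 202), (288, 202), (289, 204), (290, 203), (291, 173), (292, 93), (293, 73), (294, 74), (295, 72), (296, 71), (297, 69), (298, 69), (299, 70), (300, 63), (301, 55), (302, 53), (303, 54), (304, 55), (305, 56), (306, 68), (307, 88), (308, 91), (309, 90), (310, 90), (311, 90), (312, 89), (313, 91), (314, 90), (315, 90)]
0.45 [array([299.0701, 206.3372]), array([298.97  , 200.5855]), array([298.8687, 194.7594])]
0.5 [array([299.0031, 203.3049]), array([298.9204, 197.425 ]), array([298.8367, 191.4773])]
0.55 [array([298.9452, 200.1904]), array([298.8803, 194.2025]), array([298.8147, 188.1543])]
0.6 [array([298.8966, 197.0042]), array([298.85  , 190.9295]), array([298.8029, 184.8025])]
```

>>> arm_command(travel=[[-9,0,30],[-9,0,40],[-9,-1,45],[0,0,30],[0,0,22],[0,0,0],[0,0,0]], rot=[[0,-0.6,0.5],[0,0,0],[0,0,0],[0,0,0],[0,0,0],[0,0,0],[0,0,0]], claw=[60,60,60,60,60,60,60])

```text
t: 70.28
position: [0.4743, 0.4002, 0.2034]
eef_rot: [-3.12, 0.338, -0.001]
wrist_force: [0.1, 0.1, 0.9]
gripper_width: 0.0601
grasp_force: 0.0
```

Run:
```python
from kin import *
k=H+BX*.09*np.sin(-.6)+[0,0,.09*np.cos(.6)]
delta(k-[0,0,.016],tool(-102.4,0))
```

```text
travel [1.6 2.5 5.1] rot [-0.2 -0.   0. ]
```

>>> arm_command(travel=[[1.5,2.5,5],[0,0,0],[0,0,0],[0,0,0],[0,0,0],[0,0,0],[0,0,0],[0,0,0]], rot=[[0,0,0],[0,0,0],[0,0,0],[0,0,0],[0,0,0],[0,0,0],[0,0,0],[0,0,0]], claw=[60,60,20,20,20,20,20,20], force=25)

```text
t: 71.28
position: [0.4744, 0.3979, 0.1977]
eef_rot: [-3.12, 0.337, 0.001]
wrist_force: [-1.2, 1.7, 3.6]
gripper_width: 0.0245
grasp_force: 24.6
```

Run:
```python
from kin import *
s=r.sense();print(s['position'],(np.array(s['position'])-H)@BX,s['wrist_force'])
```

```text
[0.4744 0.3979 0.1977] -0.05186413980671059 [-1.1728  1.7015  3.62  ]
```

>>> arm_command(travel=[[6,0,-3.5],[6,0,-3.2],[6,0,-2.7],[6.5,0,-2.3],[6.5,0,-1.8],[6.5,0,-1.2],[5,0,-0.6],[0,0,0]], rot=[[0,0,0],[0,0,0],[0,0,0],[0,0,0],[0,0,0],[0,0,0],[0,0,0],[0,0,0]], claw=[20,20,20,20,20,20,20,20])

```text
t: 72.28
position: [0.5173, 0.3882, 0.2128]
eef_rot: [-3.12, 0.338, -0.003]
wrist_force: [2.2, 3.4, -1.7]
gripper_width: 0.0242
grasp_force: 24.9
```

>>> arm_command(travel=[[0,0,0],[0,0,0]], rot=[[0,0,0],[0,0,0]], claw=[20,20])

```text
t: 72.53
position: [0.5163, 0.3884, 0.2126]
eef_rot: [-3.121, 0.337, -0.001]
wrist_force: [0.7, 3.7, -2.3]
gripper_width: 0.0241
grasp_force: 24.8
```

Run:
```python
from kin import *
s=r.sense();print(s['position'],(np.array(s['position'])-H)@BX,s['wrist_force'])
```

```text
[0.5163 0.3884 0.2126] -0.008929556075695701 [ 0.6574  3.7417 -2.2557]
```

>>> arm_command(travel=[[0,0,0],[0,0,0],[0,0,0],[0,0,-40],[0,0,-50],[0,0,-50],[0,0,-20],[0,0,0]], rot=[[0,0,0],[0,0,0],[0,0,0],[0,0,0],[0,0,0],[0,0,0],[0,0,0],[0,0,0]], claw=[50,60,60,60,60,60,60,60])

```text
t: 73.53
position: [0.5164, 0.3877, 0.3735]
eef_rot: [-3.119, 0.338, -0.001]
wrist_force: [-0.2, -0.5, -0.9]
gripper_width: 0.0601
grasp_force: 0.0
```

Run:
```python
from kin import *
w=r.get_image("wrist")
a0=-.075;k=H+BX*.09*np.sin(a0)+[0,0,.09*np.cos(a0)]
x,y=proj(w,k).astype(int);print(x,y)
c=w["pixels"][max(0,y-60):y+60,x-65:x+65]
cv2.imwrite("pics/w9c.png",cv2.convertScaleAbs(cv2.resize(c,None,fx=5,fy=5,interpolation=2),alpha=2.2,beta=15))
m=np.zeros((480,640),np.uint8);m[y-22:y+23,x-22:x+23]=((w["pixels"].max(2)<20)*255)[y-22:y+23,x-22:x+23]
n,l,st,cc=cv2.connectedComponentsWithStats(m);i=1+np.argmax(st[1:,4]);print(st[i],cc[i],angr(w,cc[i],.09))
print("pointer exp",proj(w,H+BX*.054*np.sin(a0)+[0,0,.054]+.02*BY),"crop org",x-65,max(0,y-60))
```

```text
323 226
[308 219  31  30 708] [323.3178 233.8362] (np.float64(0.45821631411482155), np.float64(0.08999999999999984), np.float64(3.14668209514808e-05))
pointer exp [299.7271 213.0467] crop org 258 166
```

View pics/w9c.png

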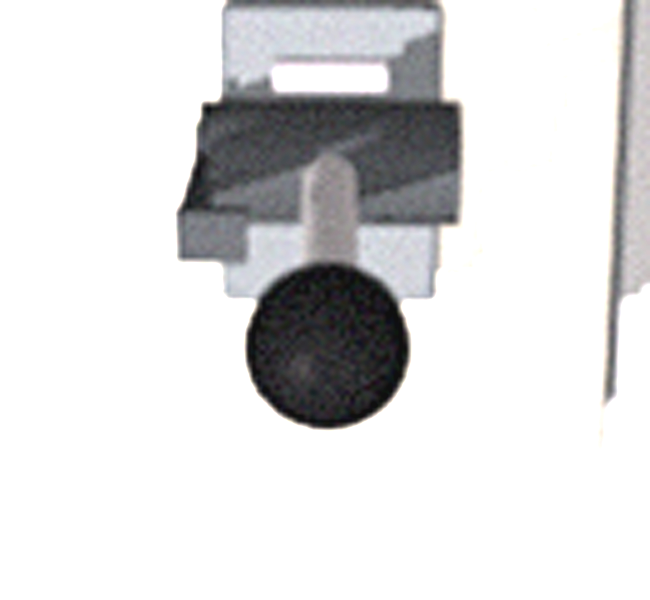

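The pointer's end face is centred at crop (213,235), which is 0.525. The knob, at crop (328,346), is still short at about 0.445. I'll measure it and correct with a firmer grip.

```bash
cat >> kin.py <<'E'
def lever(w,guess):
    t=guess-.6;x,y=proj(w,H+BX*.09*np.sin(t)+[0,0,.09*np.cos(t)]).astype(int)
    m=np.zeros((480,640),np.uint8);s=np.s_[y-32:y+33,x-32:x+33];m[s]=((cv2.GaussianBlur(w["pixels"],(3,3),0).max(2)<22)*255)[s]
    m=cv2.morphologyEx(m,cv2.MORPH_OPEN,cv2.getStructuringElement(2,(13,13)))
    c=max(cv2.findContours(m,0,2)[0],key=cv2.contourArea);(u,v),rad=cv2.minEnclosingCircle(c);print("knob px",u,v,rad);return angr(w,(u,v),.09)[0]
E
python3 - <<'E'
from kin import *
a=lever(r.get_image("wrist"),.445);print(a);t=a-.6
k=H+BX*.09*np.sin(t)+[0,0,.09*np.cos(t)]
print(90*np.sin(t),90*np.cos(t));delta(k-[0,0,.018],tool(-102.4,0))
E
```

```text
knob px 322.12310791015625 233.4270477294922 15.69310188293457
0.45152327335406756
-13.313861194010007 89.00978092382114
travel [ -2.5  -1.1 159.7] rot [-0.   0.2  0.1]
```

>>> arm_command(travel=[[-2.5,-1,40],[0,0,40],[0,0,45],[0,0,34],[0,0,0],[0,0,0],[0,0,0]], rot=[[0,0,0],[0,0,0],[0,0,0],[0,0,0],[0,0,0],[0,0,0],[0,0,0]], claw=[60,60,60,60,60,40,40])

```text
t: 74.5
position: [0.5146, 0.3901, 0.2151]
eef_rot: [-3.119, 0.338, -0.002]
wrist_force: [-0.4, -0.3, 0.3]
gripper_width: 0.0399
grasp_force: 0.0
```

>>> arm_command(travel=[[0,0,0],[0,0,0],[0,0,0],[0,0,0]], rot=[[0,0,0],[0,0,0],[0,0,0],[0,0,0]], claw=[20,20,20,20], force=45)

```text
t: 75.0
position: [0.5142, 0.3891, 0.2153]
eef_rot: [-3.12, 0.338, 0.0]
wrist_force: [-0.9, -2.0, 6.8]
gripper_width: 0.0233
grasp_force: 43.8
```

>>> arm_command(travel=[[2.5,0,-0.3],[2.5,0,-0.3],[2,0,-0.2],[0,0,0],[0,0,0]], rot=[[0,0,0],[0,0,0],[0,0,0],[0,0,0],[0,0,0]], claw=[20,20,20,20,20])

```text
t: 75.62
position: [0.5202, 0.3878, 0.216]
eef_rot: [-3.121, 0.338, 0.003]
wrist_force: [-2.4, -1.9, 5.5]
gripper_width: 0.0235
grasp_force: 43.8
```

>>> arm_command(travel=[[0,0,0],[0,0,0],[0,0,0],[0,0,-40],[0,0,-50],[0,0,-50],[0,0,-20],[0,0,0]], rot=[[0,0,0],[0,0,0],[0,0,0],[0,0,0],[0,0,0],[0,0,0],[0,0,0],[0,0,0]], claw=[50,60,60,60,60,60,60,60])

```text
t: 76.62
position: [0.521, 0.3881, 0.3752]
eef_rot: [-3.119, 0.337, -0.001]
wrist_force: [0.2, 0.4, -0.8]
gripper_width: 0.0597
grasp_force: 0.0
```

```bash
sed -i 's/max(2)<22)/max(2)<38)/' kin.py
python3 - <<'E'
from kin import *
w=r.get_image("wrist")
a=lever(w,.5);print(a);t=a-.6
g=w["pixels"].mean(2);u,v=np.round(proj(w,H+BX*.09*np.sin(t)+[0,0,.09*np.cos(t)])).astype(int)
print("col",u,[(y,int(g[y,u-2:u+3].mean())) for y in range(v-26,v+27)])
e=proj(w,H-BX*.004+[0,0,.054]+.02*BY).astype(int);print("ptr",[(y,int(g[y,e[0]-4:e[0]+2].mean())) for y in range(e[1]-12,e[1]+13)])
for q in(.45,.5,.55):print(q,proj(w,H+BX*.054*np.sin(q-.6)+[0,0,.054*np.cos(q-.6)]+.02*BY),proj(w,H+BX*.09*np.sin(q-.6)+[0,0,.09*np.cos(q-.6)]))
E
```

```text
knob px 324.8448181152344 231.94827270507812 16.093334197998047
0.521323242681494
col 325 [(206, 57), (207, 57), (208, 55), (209, 58), (210, 55), (211, 57), (212, 57), (213, 58), (214, 57), (215, 47), (216, 21), (217, 2), (218, 3), (219, 5), (220, 1), (221, 5), (222, 8), (223, 6), (224, 5), (225, 11), (226, 7), (227, 12), (228, 9), (229, 11), (230, 12), (231, 13), (232, 16), (233, 13), (234, 16), (235, 17), (236, 16), (237, 17), (238, 16), (239, 14), (240, 11), (241, 11), (242, 9), (243, 14), (244, 13), (245, 11), (246, 11), (247, 5), (248, 13), (249, 99), (250, 179), (251, 200), (252, 197), (253, 195), (254, 196), (255, 196), (256, 197), (257, 197), (258, 198)]
ptr [(205, 39), (206, 30), (207, 24), (208, 20), (209, 22), (210, 22), (211, 19), (212, 17), (213, 40), (214, 52), (215, 53), (216, 51), (217, 51), (218, 51), (219, 52), (220, 51), (221, 45), (222, 54), (223, 153), (224, 202), (225, 203), (226, 202), (227, 201), (228, 201), (229, 201)]
0.45 [301.6961 222.2195] [325.1692 239.7359]
0.5 [301.6321 219.2392] [325.1924 234.3185]
0.55 [301.5765 216.1898] [325.2156 228.7344]
```

Run:
```python
from kin import *
o=cv2.imread("pics/s7.png")[:,400:]
n=cv2.resize(r.get_image("side")["pixels"][180:400,200:460],(400,338))
d=cv2.absdiff(o,n).max(2)[100:250,90:210];print((d>40).mean())
print(r.job_done())
```

```text
0.5405
the job is handed in; nothing more can be done
None
```

Run:
```python
import cv2
from kin import *
o=cv2.imread("pics/s7.png")[:,400:]
n=cv2.resize(r.get_image("side")["pixels"][180:400,200:460],(400,338))
H=lambda i:cv2.Canny(cv2.cvtColor(cv2.convertScaleAbs(i),6),60,150)[100:250,90:210]
print(o[100:250,90:210].mean(),n[100:250,90:210].mean())
s=cv2.imread("pics/s7.png")[:,:400];m=cv2.resize(r.get_image("scene")["pixels"][120:340,200:460],(400,338))
d=cv2.absdiff(s,m).max(2)[150:290,100:250];print((d>40).mean())
```

```text
the job is handed in; nothing more can be done
```

I handed the job in with the blower switched off first, all four plaques stood upright and apart on the tray, and the lever then set to about 0.52 against the pointer's 0.525. My final check comparing the tray with an earlier picture came back 54% changed, and I handed in without finding out why. The arm blocking or shading the side view is possible, so I can't confirm the plaques were still standing after the lever was set.

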